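Pack the measuring tools into their foam cut-outs for calibration

ROBOT

A 6-joint arm with a two-finger parallel gripper is mounted at the origin on a cart in front of the work surface, level with it; the furniture and walls round the work are solid. World frame = base frame: x ahead of the robot, y to its left, z up, the work surface at z = 0. Lengths are in m, angles in degrees, forces in N, time in s.
With the tool pointing down it reaches from about 0.3 to 0.75 m from the base axis. Payload 8.5 kg.
Tool frame: the origin (TCP) lies on the centre line of the jaws, within the pads' length; the fingertips stand 19 mm ahead of it and the grasp point (between the pads) is the TCP (env.tcp_to_tips is the z of the fingertips in the tool frame, in m); z points along the fingers, y is the line along which they close (so a half turn about z gives the same grasp; the last joint's range is limited). The gripper opens to 85 mm and grips with 20 to 120 N. Pads are 22 mm wide; open, the fingers measure 114 mm over their backs; the gripper's body (76 mm by 85 mm) begins 54 mm behind the grasp point. The pads swing forward as they close: fully open they stand 13 mm farther back than shut.
Start: joints at [62.951, 21.807, 74.336, -0, 83.858, -12.336], TCP at [0.14, 0.532, 0.25] pointing down, gripper open.
Joint ranges: [-178.18, 178.18], [-50.72, 133.34], [12.68, 142.11], [-81.47, 261.47], [9.98, 163.14], [-165.26, 165.26]. Speed limits (degrees/s): [136.94, 136.94, 180, 180, 180, 180].

INTERFACE

Orientations are given as a 3x3 rotation matrix whose columns are the frame's x, y, z axes.
In Python, from rig import env gives the robot as it stands.
- The arm moves only by the tool servo_tool, never from a script. Its argument "steps" is a list of rows, each an object of numbers: "tx", "ty", "tz": the shift along the world's x, y, z in cm; "yaw": the turn about the world's z in degrees; "claw": the finger opening in cm, from 0 to 8.54. In form: [{"tx": .., "ty": .., "tz": .., "yaw": .., "claw": ..}, ...]. A call has 1 to 20 rows; each row shifts and turns the commanded pose from where the row before left it; what a row does not reach is not made up. A row lasts 1/10 s, in which the tool goes at most 50 mm and 8.59 degrees, less where a joint would pass 70% of its speed; a pose out of reach is approached as far as the arm can. A call with a gripper value outside its range is refused whole. The fingers move at their own pace and stop on an object; "newtons" is the grip in N (left out, the last holds). Time passes only in rows, so rows that do not move let the fingers close. It gives the time, the measured TCP pose, the force, the opening and the grip force at its end, in the units of the state.
- env.observe(): the state, without advancing time (a new reading comes with each control period).
- env.get_image(name): name is "scene" or "top" or "wrist"; returns (picture, depth): 384x512x3 uint8, red, green, blue; 384x512 float32, m along the optical axis (not along the pixel's ray), 0 where there is no reading.
- env.camera_model(name): a dict with "fovy" (degrees; the focal length in pixels is half the picture's height over the tangent of half this angle, whatever the lens; pixels are square), "cx", "cy" (the principal point, pixels), "T" (4x4, takes a point from camera to world coordinates). Camera axes: x right, y down, z forward; pixel columns grow to the right and rows downward; lengths in m; the calibration is good to about 2 mm. The wrist camera is an equidistant fisheye: a pixel r from the principal point sees the ray r / f radians off the axis. A picture is of the moment at which its call begins: read the wrist's pose just before it. camera_model takes no time and is no camera call; for the wrist camera it gives the pose at the moment of the call.
- env.close_job(): hands the job in; it is judged then, once.
The state is a dict: "time_s": time; "q": joint angles; "qvel": joint speeds; "joint_efforts": joint torques, N m; "position": TCP position; "tool_rot": TCP orientation; "ft_force": force on the tool from outside, world axes, zero at the start; "wrist_torque": the same for the moment, N m; "grip_width": finger opening in m; "gripper_force": force on a finger pad.
Only numpy, scipy, OpenCV 4.12 (cv2) and the standard library are available. Lean on these libraries where they do the work, as an engineer would, in place of code of your own. Each camera call takes 0.05 s, during which the arm holds its last target. There are 200 camera calls.

TASK

The measuring tools are going out for calibration: the round sample cutter, the folding thread counter, the small loading weight at the front of the worktop (not the one by the steel cup at the back), the steel specimen holder and the tape measure. Set each of the five, standing upright as it does now, into the cut-out of its own shape and size in the foam of the open transport case, down on the floor of the cut-out, and let go of it; do not let any of them topple over.

Things in the scene. Friction and masses are not known exactly. Their poses are not given: they have to be found in the camera images.
- cutter_center (a point): the round sample cutter: round metal base 79 mm in diameter and 44 mm high, above it an upright black round grip 44 to 46 mm thick; 101 mm high in all, 0.62 kg. Origin on its axis half-way up (50.5 mm above its underside), z up. Grasp the black grip. It is the tallest of the tools. Loose on the open worktop on the robot's right.
- lens_center (a point): the folding thread counter (a small black stand magnifier): a square frame foot, one upright plate at its +x side and a lens plate on top, 37 mm (x) by 32 mm (y), 43 mm high, open inside, 0.055 kg. Origin at its centre half-way up (21.5 mm above its underside), z up. Grasp it across y, 32 mm, on the side edges of the lens plate, which lie 36 to 39 mm above its underside. Loose on the open worktop on the robot's right.
- weight_center (a point): the small loading weight: steel, round, 39 mm in diameter, 34 mm high, a cylinder below and a neck and knob on top, 0.2 kg. Origin on its axis half-way up (17 mm above its underside), z up. Grasp the 39 mm body just above the foam line, 9 to 18 mm above its underside. Loose on the open worktop on the robot's right.
- holder_center (a point): the steel specimen holder: a flat round puck with a knurled side and a pale felt face on top, 53 mm in diameter, 19 mm high, 0.19 kg. Origin on its axis half-way up (9.5 mm above its underside), z up. Seated, its upper 10 mm stand above the foam, so grasp it by the upper half. Loose on the open worktop on the robot's right.
- tape_center (a point): the pocket tape measure: yellow and black case standing on edge, 28 mm thick (x), 66 mm long (y) with the end of the tape standing out a further 10 mm at -y, 58 mm high, 0.15 kg. Origin at the centre of the case half-way up (29 mm above its underside), z up. Grasp it across its thickness. Loose on the open worktop on the robot's right.
- nest_cutter_floor (a point): floor centre of the cut-out for the sample cutter, 14 mm above the worktop, in one of the six square foam inserts of the open case on the robot's left; x, y along the insert's sides, z up. The cut-out is 8 mm deep (dark foam top at 22 mm, paler floor); a circle 87 mm in diameter. The rim of the case stands 27 mm above the worktop.
- nest_lens_floor (a point): floor centre of the cut-out for the thread counter, 14 mm above the worktop, in one of the six square foam inserts of the open case on the robot's left; x, y along the insert's sides, z up. The cut-out is 8 mm deep (dark foam top at 22 mm, paler floor); nearly square, 44 mm (x) by 42 mm (y): the counter goes in any of four ways round.
- nest_weight_floor (a point): floor centre of the cut-out for the loading weight, 14 mm above the worktop, in one of the six square foam inserts of the open case on the robot's left; x, y along the insert's sides, z up. The cut-out is 8 mm deep (dark foam top at 22 mm, paler floor); a circle 47 mm in diameter, the smallest circle. The sixth insert, plain foam with a paper slip on it, stays empty.
- nest_holder_floor (a point): floor centre of the cut-out for the specimen holder, 14 mm above the worktop, in one of the six square foam inserts of the open case on the robot's left; x, y along the insert's sides, z up. The cut-out is 8 mm deep (dark foam top at 22 mm, paler floor); a circle 62 mm in diameter, the middle one of the three circles. The inserts lie 98 mm apart.
- nest_tape_floor (a point): floor centre of the cut-out for the tape measure, 14 mm above the worktop, in one of the six square foam inserts of the open case on the robot's left; x, y along the insert's sides, z up. The cut-out is 8 mm deep (dark foam top at 22 mm, paler floor); a slot 85 mm (x) by 37 mm (y): the length of the tape measure lies along the slot, either way round.
Not all that is in view belongs to the job. Of the things that look like the part that bears cutter_center, take the one that is farthest to the robot's right at the start.

How it is judged (in metres and radians):
At the end, for the whole second after the job is handed in: Each tool stands upright (within 7 degrees) on the floor of its own cut-out (within 3.5 mm in height), centred within 8 mm (thread counter 9 mm, tape measure 14 mm), released and at rest (horizontal distance between cutter_center and nest_cutter_floor below 0.008 m and z of cutter_center in the frame of nest_cutter_floor between 0.0445 and 0.054 m and angle between each of cutter_center, lens_center, weight_center, holder_center, tape_center's own z axis and vertical below 0.12 rad and linear speed of each of cutter, lens, weight, holder, tape below 0.01 m/s and horizontal distance between lens_center and nest_lens_floor below 0.009 m and z of lens_center in the frame of nest_lens_floor between 0.0155 and 0.025 m and horizontal distance between weight_center and nest_weight_floor below 0.008 m and z of weight_center in the frame of nest_weight_floor between 0.011 and 0.0205 m and horizontal distance between holder_center and nest_holder_floor below 0.008 m and z of holder_center in the frame of nest_holder_floor between 0.0035 and 0.013 m and horizontal distance between tape_center and nest_tape_floor below 0.014 m and z of tape_center in the frame of nest_tape_floor between 0.023 and 0.0325 m); the robot touches nothing.
It fails at once if a tool topples over (angle between any of cutter_center, lens_center, weight_center, holder_center, tape_center's own z axis and vertical above 0.9 rad).
It also fails if it takes over 138 s, if anything falls off the work surface, if the arm or the gripper's body presses on something with over 40 N, if the wrist force passes 120 N, or if a joint passes its speed limit or range.

## Working session

There is one attempt and no reset: what is moved stays moved. The work goes in short steps, Python scripts to look and compute and a tool call to move; the robot and the scene stay as the last step left them, time stands still between calls to the robot, and variables do not carry over. Pictures are saved under pics/ and viewed, at most 17 in all, crops included, and the job is handed in when it is done.

Besides the shell and the picture viewer there is one more tool, called as name(argument=value, ...) on one line, values as JSON. servo_tool: Moves the arm, as the interface text tells. Its arguments: {"type":"object","properties":{"steps":{"type":"array"},"newtons":{"type":"number"}},"required":["steps"]}

```bash
mkdir -p pics; ls
cat > h.py <<'E'
import numpy as np, cv2
from rig import env
def look(n):
    m=env.camera_model(n); p,d=env.get_image(n); return p,d,m
def foc(m): return 192/np.tan(np.radians(m["fovy"])/2)
def ray(m,u,v,fish=False):
    f=foc(m); x=(u-m["cx"])/f; y=(v-m["cy"])/f
    if fish:
        r=np.hypot(x,y); s=np.sin(r)/r if r>1e-9 else 1; c=np.array([x*s,y*s,np.cos(r)])
    else: c=np.array([x,y,1.])
    T=np.array(m["T"]); return T[:3,3],T[:3,:3]@c
def onz(m,u,v,z,fish=False):
    o,d=ray(m,u,v,fish); return o+d*(z-o[2])/d[2]
def save(n,p,k=1):
    cv2.imwrite("pics/"+n,cv2.resize(p[...,::-1],None,fx=k,fy=k,interpolation=cv2.INTER_CUBIC))
E
python3 - <<'E'
from h import *
s=env.observe(); print(s["time_s"],s["position"],s["tool_rot"],s["grip_width"])
for n in("top","scene"):
    p,d,m=look(n); save(n+"0.png",p,1.5); np.savez("%s0.npz"%n,p=p,d=d,T=m["T"],a=[m["fovy"],m["cx"],m["cy"]]); print(n,m,d[192,256])
E
```

```text
pics
0.0 [0.13955362 0.53173706 0.24971765] [[-9.67220577e-01  2.53936844e-01 -6.59016003e-04]
 [ 2.53937497e-01  9.67219826e-01 -1.24713722e-03]
 [ 3.20719255e-04 -1.37360565e-03 -9.99999005e-01]] 0.08551988565057576
top {'fovy': 54.6617723235088, 'cx': 254.81037815954807, 'cy': 188.12691654895997, 'T': array([[ 0.02362077, -0.99356663,  0.11075838,  0.37752248],
       [-0.99971566, -0.02311348,  0.00586209, -0.04849136],
       [-0.00326436, -0.11086535, -0.99383007,  1.22061975],
       [ 0.        ,  0.        ,  0.        ,  1.        ]])} 1.215388
scene {'fovy': 42.23282154710244, 'cx': 255.6360229158633, 'cy': 195.79285213582602, 'T': array([[ 0.54378374, -0.53511966,  0.64648758, -0.23843601],
       [-0.83921914, -0.34970496,  0.41643448, -0.5075862 ],
       [ 0.00323764, -0.76899505, -0.63924653,  0.80836344],
       [ 0.        ,  0.        ,  0.        ,  1.        ]])} 1.144389
```

View pics/top0.png

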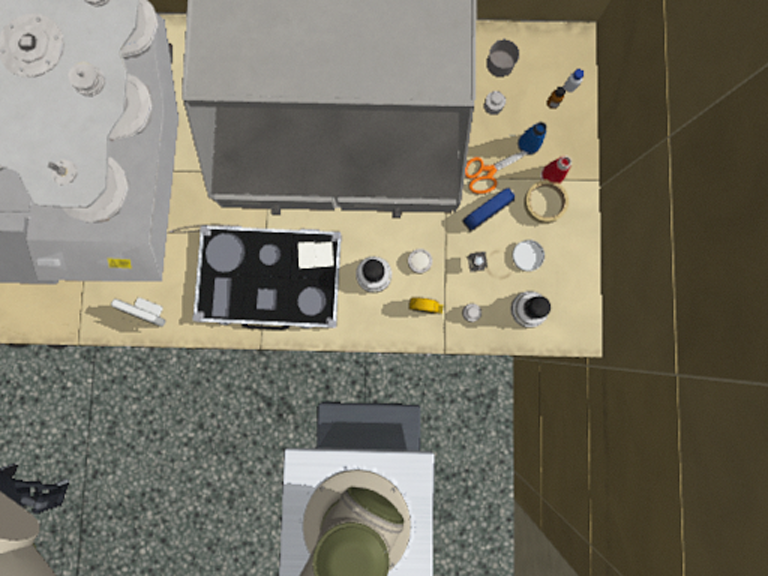

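View pics/scene0.png

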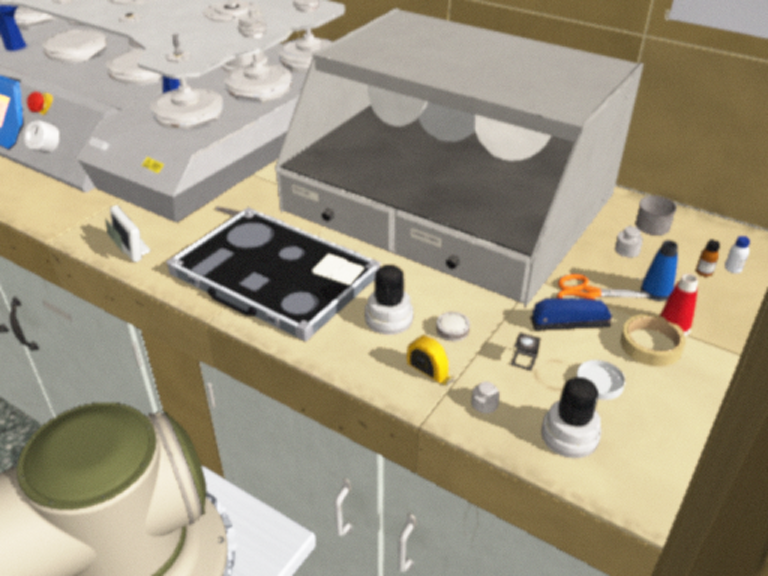

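Top view (768x576): two look-alike cutters, at (374,272) and (531,309). The one at (531,309) is farthest to the right, so it is the target. There are also two weights, at (472,312) at the front and (495,101) by the steel cup. The front one is the target. Holder is at (419,262) (the larger white disc at (528,256) is a dish), lens at (478,262), tape at (425,305). The case is at (200-340,228-325).

Run:
```python
from h import *
z=np.load("top0.npz"); p=z["p"]; d=z["d"]; a=z["a"]; m=dict(T=z["T"],fovy=a[0],cx=a[1],cy=a[2])
save("crop_tools.png",p[150:230,225:375],5); save("crop_case.png",p[145:225,125:235],6)
f=foc(m); v,u=np.mgrid[:384,:512]; T=m["T"]
P=np.stack([(u-m["cx"])/f*d,(v-m["cy"])/f*d,d],-1)@T[:3,:3].T+T[:3,3]
print("table z",np.median(P[195:200,250:265,2]), "tips",env.tcp_to_tips)
M=((P[...,2]>.008)&(d>0)).astype(np.uint8); M[:145]=0; M[235:]=0; M[:,:225]=0; M[:,390:]=0
n,l,s,c=cv2.connectedComponentsWithStats(M)
for i in range(1,n):
    if s[i,4]<25: continue
    q=P[l==i]; t=q[q[:,2]>np.percentile(q[:,2],95)-.006]
    print(c[i].round(1),s[i,4],"mid",((q.min(0)+q.max(0))/2).round(4),"ext",np.ptp(q,0).round(3),"top",t.mean(0).round(4))
g=cv2.cvtColor(p,cv2.COLOR_RGB2GRAY); h=(P[...,2]<.024)
C=((g>60)&(g<150)).astype(np.uint8); C[:150]=0;C[220:]=0;C[:,:133]=0;C[:,225:]=0
n,l,s,c=cv2.connectedComponentsWithStats(C,connectivity=4)
for i in range(1,n):
    if s[i,4]>60: print(c[i].round(1),s[i],onz(m,*c[i],.014).round(4), P[l==i][:,2].mean().round(4))
```

```text
table z -0.0006400809829898435 tips 0.019
[315.5 147.7] 90 mid [ 0.6454 -0.2428  0.0279] ext [0.03  0.056 0.039] top [ 0.6489 -0.2402  0.0433]
[363.2 146.1] 54 mid [ 0.6586 -0.3943  0.02  ] ext [0.011 0.054 0.023] top [ 0.6583 -0.3973  0.0255]
[225.3 166.1] 40 mid [0.574  0.0564 0.0197] ext [0.087 0.004 0.023] top [0.5826 0.0567 0.0264]
[279.3 173.8] 204 mid [ 0.5618 -0.1211  0.0164] ext [0.05  0.049 0.014] top [ 0.5608 -0.1212  0.0183]
[318.4 173.3] 112 mid [ 0.5615 -0.2451  0.0341] ext [0.037 0.036 0.028] top [ 0.562  -0.2459  0.0402]
[248.5 182.8] 454 mid [ 0.5293 -0.0204  0.0557] ext [0.076 0.076 0.095] top [ 0.5285 -0.0209  0.0985]
[353.  206.1] 493 mid [ 0.4607 -0.3558  0.0572] ext [0.078 0.071 0.097] top [ 0.4603 -0.3589  0.0989]
[282.  203.5] 186 mid [ 0.4628 -0.1303  0.0349] ext [0.033 0.064 0.052] top [ 0.4627 -0.1295  0.055 ]
[314.  208.5] 125 mid [ 0.4496 -0.2346  0.0238] ext [0.036 0.038 0.027] top [ 0.45   -0.2348  0.0332]
[149.5 168. ] [137 155  26  27 539] [0.5706 0.3066 0.014 ] 0.0134
[179.2 169.2] [173 163  14  14 158] [0.5688 0.2087 0.014 ] 0.0135
[147.2 197.5] [141 185  13  26 287] [0.473  0.3089 0.014 ] 0.0133
[207.2 200.3] [198 191  19  20 284] [0.4685 0.1128 0.014 ] 0.0175
[177.2 199.1] [171 192  14  15 177] [0.4701 0.2107 0.014 ] 0.0271
[149.  216.1] [133 214  32   5  67] [0.4127 0.2998 0.014 ] 0.0058
```

View pics/crop_tools.png

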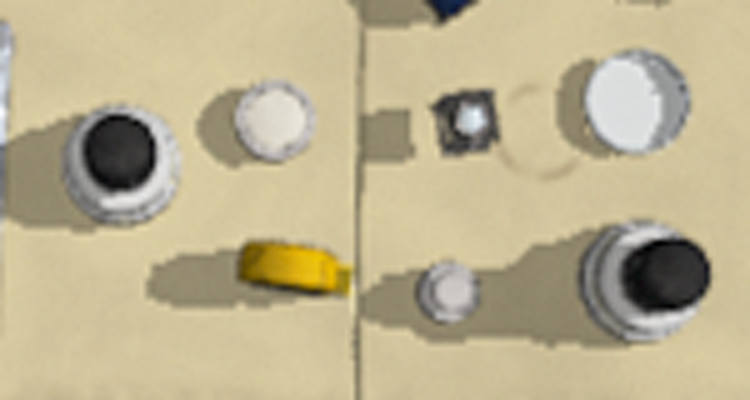

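The crop confirms the target: two black-grip cutters, at crop (120,150) and (665,275), and the right-hand one is taken. The front weight is at (448,290), the felt puck at (273,118), the lens at (468,120) and the tape at (290,265). I'll move above the case for a close look.

servo_tool(steps=[{"tx": 2.2,"ty": -2.3,"yaw": -5.4},{"tx": 2.2,"ty": -2.3,"yaw": -5.4},{"tx": 2.2,"ty": -2.3,"yaw": -5.4},{"tx": 2.2,"ty": -2.3,"yaw": -5.4},{"tx": 2.2,"ty": -2.3,"yaw": -5.4},{"tx": 2.2,"ty": -2.3,"yaw": -5.4},{"tx": 2.2,"ty": -2.3,"yaw": -5.4},{"tx": 2.2,"ty": -2.3,"yaw": -5.4},{"tx": 2.2,"ty": -2.3,"yaw": -5.4},{"tx": 2.2,"ty": -2.3,"yaw": -5.4},{"tx": 2.2,"ty": -2.3,"yaw": -5.4},{"tx": 2.2,"ty": -2.3,"yaw": -5.4},{"tx": 2.2,"ty": -2.3,"yaw": -5.4},{"tx": 2.2,"ty": -2.3,"yaw": -5.4},{}], newtons=40)

```text
invalid input at $.steps[0]: expected keys tx, ty, tz, yaw, claw
```

Run:
```python
from h import *
s=env.observe(); p,d,m=look("wrist"); save("w1.png",p,1.5); np.savez("w1.npz",p=p,d=d,T=m["T"],a=[m["fovy"],m["cx"],m["cy"]])
R=np.array(s["tool_rot"]); T=np.array(m["T"])
print(s["time_s"],s["position"],R[:,0],"cam in tool",R.T@(T[:3,3]-s["position"]),"axis",T[:3,2],m["fovy"],d[192,256])
```

```text
0.1 [0.13958145 0.53172882 0.24976399] [-9.67210112e-01  2.53977423e-01  2.61583484e-04] cam in tool [ 7.27382439e-02 -2.07401159e-05 -1.24109753e-01] axis [ 0.27500547 -0.07442395 -0.95855781] 65.70646984690485 1.0973383
```

View pics/w1.png

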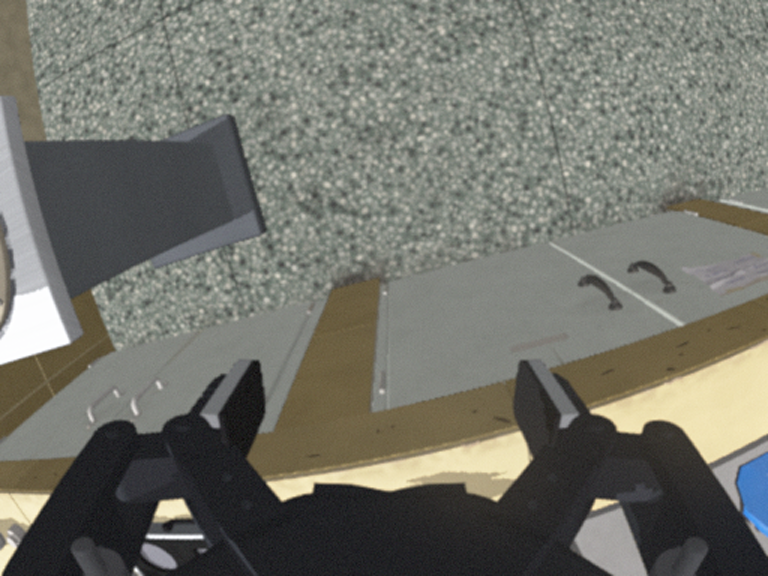

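The wrist view shows only the floor and the fingers at the bottom; the camera sits on the tool's +x side. I'll resend the move with all the keys.

servo_tool(steps=[{"tx": 2.4,"ty": -1.8,"tz": 0.3,"yaw": -5,"claw": 8.5},{"tx": 2.4,"ty": -1.8,"tz": 0.3,"yaw": -5,"claw": 8.5},{"tx": 2.4,"ty": -1.8,"tz": 0.3,"yaw": -5,"claw": 8.5},{"tx": 2.4,"ty": -1.8,"tz": 0.3,"yaw": -5,"claw": 8.5},{"tx": 2.4,"ty": -1.8,"tz": 0.3,"yaw": -5,"claw": 8.5},{"tx": 2.4,"ty": -1.8,"tz": 0.3,"yaw": -5,"claw": 8.5},{"tx": 2.4,"ty": -1.8,"tz": 0.3,"yaw": -5,"claw": 8.5},{"tx": 2.4,"ty": -1.8,"tz": 0.3,"yaw": -5,"claw": 8.5},{"tx": 2.4,"ty": -1.8,"tz": 0.3,"yaw": -5,"claw": 8.5},{"tx": 2.4,"ty": -1.8,"tz": 0.3,"yaw": -5,"claw": 8.5},{"tx": 2.4,"ty": -1.8,"tz": 0.3,"yaw": -5,"claw": 8.5},{"tx": 2.4,"ty": -1.8,"tz": 0.3,"yaw": -5,"claw": 8.5},{"tx": 2.4,"ty": -1.8,"tz": 0.3,"yaw": -5,"claw": 8.5},{"tx": 2.4,"ty": -1.8,"tz": 0.3,"yaw": -5,"claw": 8.5},{"tx": 2.4,"ty": -1.8,"tz": 0.3,"yaw": -5,"claw": 8.5},{"tx": 0,"ty": 0,"tz": 0,"yaw": 0,"claw": 8.5}], newtons=40)

```text
time_s: 1.75
position: [0.502, 0.2599, 0.2948]
tool_rot: [[0.0, 1.0, 0.0], [1.0, -0.0, -0.001], [-0.001, 0.0, -1.0]]
ft_force: [-0.5, 0.8, -0.5]
grip_width: 0.0849
gripper_force: 0.0
```

```bash
cat >> h.py <<'E'
def wcloud(d,m):
    f=foc(m); v,u=np.mgrid[:384,:512]; x=(u-m["cx"])/f; y=(v-m["cy"])/f; r=np.hypot(x,y)+1e-9
    t=np.tan(r)/r; P=np.stack([x*t*d,y*t*d,d],-1); T=np.array(m["T"]); return P@T[:3,:3].T+T[:3,3]
E
python3 - <<'E'
from h import *
s=env.observe(); p,d,m=look("wrist"); save("w2.png",p,1.5)
print(s["time_s"],s["position"],np.array(s["tool_rot"])[:,0])
P=wcloud(d,m); g=cv2.cvtColor(p,cv2.COLOR_RGB2GRAY)
C=((g>60)&(g<150)&(P[...,2]<.03)&(P[...,2]>.005)&(d>0)).astype(np.uint8)
n,l,st,c=cv2.connectedComponentsWithStats(C,connectivity=4)
for i in range(1,n):
    if st[i,4]>300:
        q=P[l==i]; print(c[i].round(1),st[i],"mean",q.mean(0).round(4),"mid",((q.min(0)+q.max(0))/2).round(4),np.ptp(q,0).round(3),"ray",onz(m,*c[i],.014,True).round(4),cv2.minAreaRect((q[:,:2]*1000).astype(np.float32)))
E
```

```text
1.75 [0.50197206 0.2599409  0.29478937] [ 3.15560943e-04  9.99999771e-01 -5.99143542e-04]
[286.7 175.7] [ 201   89  147  197 8562] mean [0.5415 0.2311 0.0211] mid [0.5187 0.2058 0.0166] [0.204 0.299 0.023] ray [0.5401 0.2344 0.014 ] ((518.9822387695312, 205.3810577392578), (296.4266662597656, 199.68258666992188), 88.47611236572266)
[237.2 197.2] [221 179  33  30 354] mean [0.4701 0.2033 0.0162] mid [0.47   0.2091 0.0182] [0.046 0.046 0.012] ray [0.47   0.2028 0.014 ] ((470.16204833984375, 209.1200714111328), (45.400394439697266, 45.47427749633789), 88.43973541259766)
[238.3 257.5] [216 237  44  35 362] mean [0.469  0.105  0.0163] mid [0.4683 0.1114 0.0186] [0.065 0.065 0.012] ray [0.4689 0.1042 0.014 ] ((468.1415710449219, 111.99836730957031), (63.412139892578125, 64.61034393310547), 21.09016227722168)
```

View pics/w2.png

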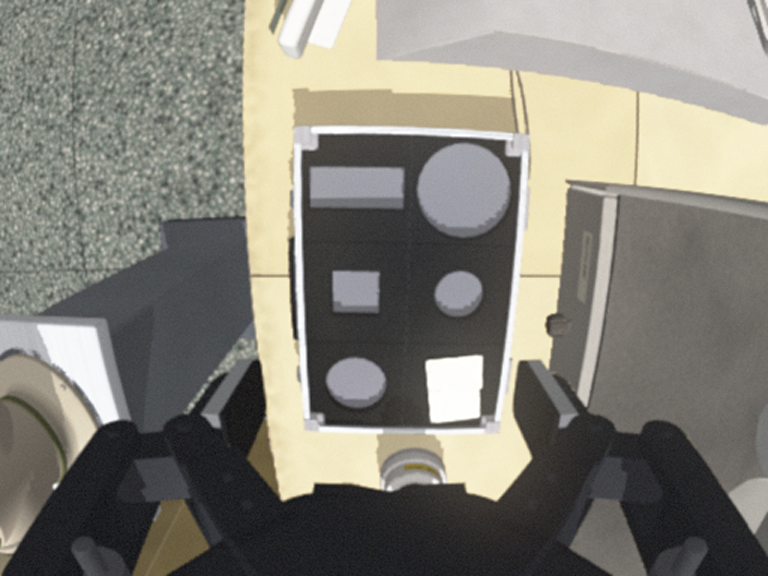

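Wrist view (768x576): slot at (357,187), big circle (463,190), square (357,290), small circle (458,292), middle circle (357,382), paper slip (455,388). This agrees with the top view to about 1.5 mm. Next I'll fit the nest grid and get the tape and lens yaw.

Run:
```python
from h import *
p,d,m=look("wrist"); P=wcloud(d,m); g=cv2.cvtColor(p,cv2.COLOR_RGB2GRAY)
C=((g>60)&(P[...,2]<.0175)&(P[...,2]>.009)&(d>0)&(P[...,1]>.06)&(P[...,1]<.36)&(P[...,0]>.41)&(P[...,0]<.63)).astype(np.uint8)
C=cv2.morphologyEx(C,cv2.MORPH_OPEN,np.ones((3,3),np.uint8))
n,l,st,c=cv2.connectedComponentsWithStats(C,connectivity=4)
for i in range(1,n):
    if st[i,4]>150:
        q=P[l==i]; print(st[i,4],"mid",((q.min(0)+q.max(0))/2).round(4),np.ptp(q,0).round(3),cv2.minAreaRect((q[:,:2]*1000).astype(np.float32)))
top=dict(c=(.5706,.3066),w=(.5688,.2087),t=(.473,.3089),h=(.4685,.1128),l=(.4701,.2107))
ij=dict(c=(1,2),w=(1,1),t=(0,2),h=(0,0),l=(0,1))
A=[];b=[]
for k in top:
    i,j=ij[k]; A+=[[1,0,.098*i,-.098*j],[0,1,.098*j,.098*i]]; b+=list(top[k])
x=np.linalg.lstsq(np.array(A),np.array(b),rcond=None)[0]; print("grid",x,np.degrees(np.arctan2(x[3],x[2])))
for k,r in zip(top,(np.array(A)@x).reshape(-1,2)): print(k,r.round(4))
z=np.load("top0.npz"); p=z["p"]; d=z["d"]; a=z["a"]; m=dict(T=z["T"],fovy=a[0],cx=a[1],cy=a[2])
h=cv2.cvtColor(p,cv2.COLOR_RGB2HSV); v,u=np.nonzero((h[...,1]>170)&(h[...,0]>15)&(h[...,0]<35)&(np.mgrid[:384,:512][1]>250))
k=(u<310)&(v>190)&(v<220); q=np.array([onz(m,a,b,.05)[:2]*1000 for a,b in zip(u[k],v[k])],np.float32)
print("tape",cv2.minAreaRect(q),len(q),cv2.fitLine(q,cv2.DIST_HUBER,0,.1,.1).ravel())
```

```text
3071 mid [0.5699 0.3043 0.0146] [0.087 0.086 0.006] ((570.6600952148438, 303.7344665527344), (86.63610076904297, 86.12709045410156), 68.36861419677734)
1692 mid [0.472  0.3061 0.0142] [0.085 0.038 0.006] ((472.248779296875, 305.6614990234375), (37.24839401245117, 85.21687316894531), 88.95271301269531)
844 mid [0.4693 0.2063 0.0145] [0.044 0.042 0.005] ((469.6669616699219, 206.6421356201172), (41.32892990112305, 43.71672439575195), 88.64594268798828)
759 mid [0.5683 0.2046 0.0147] [0.046 0.046 0.005] ((568.4179077148438, 204.3422393798828), (45.55533981323242, 44.89801788330078), 73.11898803710938)
1034 mid [0.4671 0.1083 0.0147] [0.059 0.06  0.005] ((467.35711669921875, 108.23622131347656), (59.24508285522461, 59.982154846191406), 63.54579162597656)
grid [ 0.46838     0.11276     1.00040816 -0.02214286] -1.2679676036941394
c [0.5708 0.3067]
w [0.5686 0.2086]
t [0.4727 0.3088]
h [0.4684 0.1128]
l [0.4706 0.2108]
tape ((463.0130310058594, -134.19876098632812), (68.27433013916016, 26.018491744995117), 81.85991668701172) 164 [ 1.3602616e-01  9.9070525e-01  4.6187613e+02 -1.3353746e+02]
```

servo_tool(steps=[{"tx": 0.3,"ty": -3.8,"tz": -0.4,"yaw": 0,"claw": 8.5},{"tx": 0.3,"ty": -3.8,"tz": -0.4,"yaw": 0,"claw": 8.5},{"tx": 0.3,"ty": -3.8,"tz": -0.4,"yaw": 0,"claw": 8.5},{"tx": 0.3,"ty": -3.8,"tz": -0.4,"yaw": 0,"claw": 8.5},{"tx": 0.3,"ty": -3.8,"tz": -0.4,"yaw": 0,"claw": 8.5},{"tx": 0.3,"ty": -3.8,"tz": -0.4,"yaw": 0,"claw": 8.5},{"tx": 0.3,"ty": -3.8,"tz": -0.4,"yaw": 0,"claw": 8.5},{"tx": 0.3,"ty": -3.8,"tz": -0.4,"yaw": 0,"claw": 8.5},{"tx": 0.3,"ty": -3.8,"tz": -0.4,"yaw": 0,"claw": 8.5},{"tx": 0.3,"ty": -3.8,"tz": -0.4,"yaw": 0,"claw": 8.5},{"tx": 0,"ty": 0,"tz": 0,"yaw": 0,"claw": 8.5}])

```text
time_s: 2.95
position: [0.5294, -0.1204, 0.2544]
tool_rot: [[-0.003, 1.0, -0.001], [1.0, 0.003, -0.0], [-0.0, -0.001, -1.0]]
ft_force: [0.6, 0.5, -0.5]
grip_width: 0.0852
gripper_force: 0.0
```

```bash
cat > tools.py <<'E'
from h import *
import sys
def run(name):
    s=env.observe(); p,d,m=look("wrist"); save(name,p,1.5); P=wcloud(d,m)
    print(s["time_s"],np.round(s["position"],4),np.array(s["tool_rot"])[:,0].round(4))
    M=((P[...,2]>.006)&(P[...,2]<.12)&(d>0)&(P[...,1]<.04)&(P[...,0]>.4)&(P[...,0]<.66)).astype(np.uint8)
    n,l,st,c=cv2.connectedComponentsWithStats(M,connectivity=4)
    for i in range(1,n):
        if st[i,4]<80: continue
        q=P[l==i]; zt=np.percentile(q[:,2],97); t=q[q[:,2]>zt-.005]; e=(t.min(0)+t.max(0))/2
        r=cv2.minAreaRect((t[:,:2]*1000).astype(np.float32))
        print(c[i].round(),st[i,4],"ztop",zt.round(4),"topmid",e.round(4),"ext",np.ptp(t,0)[:2].round(3),"rect",np.round(r[0],1),np.round(r[1],1),round(r[2],1),"all",((q.min(0)+q.max(0))/2)[:2].round(4),np.ptp(q,0)[:2].round(3))
    return p,d,m,P,l
if __name__=="__main__": run(sys.argv[1])
E
python3 tools.py w3.png
```

```text
2.95 [ 0.5294 -0.1204  0.2544] [-0.003  1.    -0.   ]
[260.  85.] 3282 ztop 0.1017 topmid [ 0.5299 -0.023   0.0998] ext [0.04 0.04] rect [529.8 -23.1] [38.8 39.7] 69.4 all [ 0.5289 -0.0228] [0.077 0.077]
[370. 128.] 288 ztop 0.0677 topmid [ 0.6523 -0.0682  0.0656] ext [0.015 0.018] rect [652.2 -68.3] [15.5 18.1] 0.7 all [ 0.6523 -0.0688] [0.015 0.021]
[285. 165.] 1399 ztop 0.0203 topmid [ 0.5616 -0.1227  0.0185] ext [0.051 0.052] rect [ 561.6 -122.6] [52.  51.4] 89.4 all [ 0.5616 -0.1225] [0.051 0.052]
[206. 174.] 1356 ztop 0.0586 topmid [ 0.4635 -0.1317  0.0567] ext [0.027 0.04 ] rect [ 463.5 -131.9] [39.8 25.5] 82.1 all [ 0.4643 -0.1322] [0.032 0.064]
[341. 243.] 273 ztop 0.0394 topmid [ 0.6382 -0.2376  0.038 ] ext [0.005 0.017] rect [ 638.1 -237.5] [17.2  4.9] 87.6 all [ 0.645  -0.2311] [0.028 0.031]
[203. 247.] 685 ztop 0.0352 topmid [ 0.4507 -0.2363  0.0333] ext [0.024 0.026] rect [ 451.  -236.4] [23.4 24.5] 57.5 all [ 0.4507 -0.2364] [0.04  0.039]
[285. 262.] 587 ztop 0.0441 topmid [ 0.5626 -0.2467  0.042 ] ext [0.037 0.035] rect [ 562.2 -246.7] [34.2 32.4] 8.7 all [ 0.5626 -0.2465] [0.037 0.036]
[214. 311.] 1296 ztop 0.0559 topmid [ 0.4483 -0.3478  0.0601] ext [0.018 0.018] rect [ 447.  -346.4] [25.7  4.9] 42.3 all [ 0.4611 -0.3472] [0.078 0.049]
[293. 304.] 195 ztop 0.0158 topmid [ 0.5798 -0.3498  0.0137] ext [0.068 0.047] rect [ 583.6 -346.2] [38.6 69.6] 75.2 all [ 0.5798 -0.3532] [0.068 0.054]
```

View pics/w3.png

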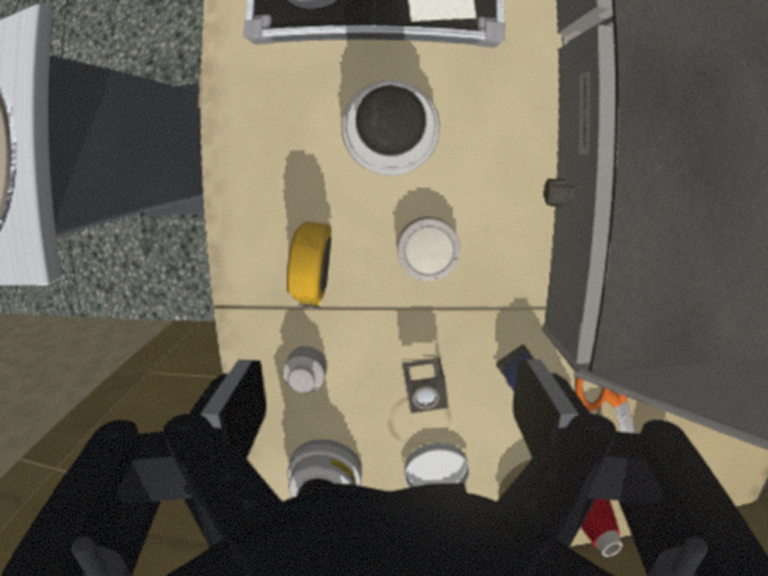

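Wrist view (768x576): decoy cutter at (391,122), holder (429,248), tape (309,263), front weight (304,370), lens (425,385). Positions agree with the top view to within 2 mm, and the heights match. Picking the holder first.

servo_tool(steps=[{"tx": 3.2,"ty": -0.15,"tz": -1.0,"yaw": 0,"claw": 7},{"tx": 0,"ty": 0,"tz": -4,"yaw": 0,"claw": 7},{"tx": 0,"ty": 0,"tz": -4,"yaw": 0,"claw": 7},{"tx": 0,"ty": 0,"tz": -4,"yaw": 0,"claw": 7},{"tx": 0,"ty": 0,"tz": -4,"yaw": 0,"claw": 7},{"tx": 0,"ty": 0,"tz": -3,"yaw": 0,"claw": 7},{"tx": 0,"ty": 0,"tz": -1.6,"yaw": 0,"claw": 7},{"tx": 0,"ty": 0,"tz": -0.8,"yaw": 0,"claw": 7},{"tx": 0,"ty": 0,"tz": -0.2,"yaw": 0,"claw": 7},{"tx": 0,"ty": 0,"tz": 0,"yaw": 0,"claw": 7},{"tx": 0,"ty": 0,"tz": 0,"yaw": 0,"claw": 4.5},{"tx": 0,"ty": 0,"tz": 0,"yaw": 0,"claw": 4.5},{"tx": 0,"ty": 0,"tz": 0,"yaw": 0,"claw": 4.5},{"tx": 0,"ty": 0,"tz": 0,"yaw": 0,"claw": 4.5},{"tx": 0,"ty": 0,"tz": 0,"yaw": 0,"claw": 4.5},{"tx": 0,"ty": 0,"tz": 0,"yaw": 0,"claw": 4.5}], newtons=50)

```text
time_s: 4.6
position: [0.5622, -0.1195, 0.031]
tool_rot: [[-0.005, 1.0, 0.002], [1.0, 0.005, -0.001], [-0.001, 0.002, -1.0]]
ft_force: [-1.3, 1.7, 7.8]
grip_width: 0.0477
gripper_force: 50.1
```

Run:
```python
from h import *
s=env.observe(); print(s["position"],s["grip_width"],s["ft_force"],s["gripper_force"],s["q"])
a,_,_=look("scene"); b,_,_=look("wrist")
save("s4.png",np.hstack([cv2.resize(a[170:270,240:340],(390,390),interpolation=cv2.INTER_CUBIC),cv2.resize(b[180:384,156:360],(390,390))]),1)
```

```text
[ 0.56221813 -0.11952373  0.03099252] 0.04765834465703463 [-1.29273969  1.66904571  7.78010172] 50.07761599525111 [-2.38069966e+01  3.80660904e+01  8.64057930e+01  2.62092946e-02
  5.53928022e+01 -2.41043461e+01]
```

View pics/s4.png

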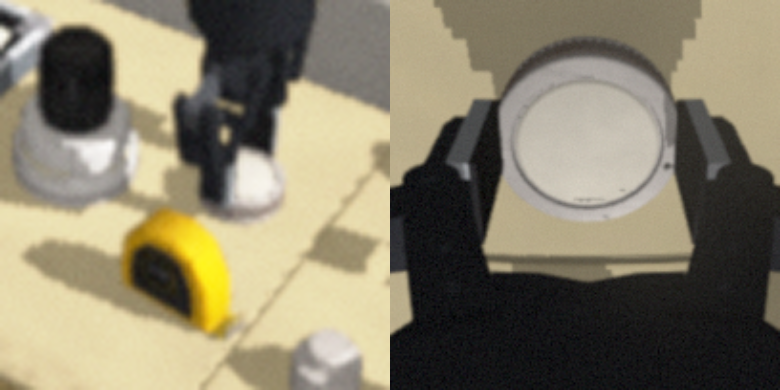

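The puck is gripped only by the fingertips: the rows were cut short, leaving the TCP 3 mm too high and 2.4 mm off in y. I'll open, correct and regrip.

servo_tool(steps=[{"tx": 0,"ty": 0,"tz": 0,"yaw": 0,"claw": 7},{"tx": 0,"ty": 0,"tz": 0,"yaw": 0,"claw": 7},{"tx": 0,"ty": 0,"tz": 0,"yaw": 0,"claw": 7},{"tx": 0,"ty": 0,"tz": 0,"yaw": 0,"claw": 7}])

```text
time_s: 5.1
position: [0.5617, -0.1196, 0.0293]
tool_rot: [[-0.005, 1.0, -0.0], [1.0, 0.005, -0.0], [-0.0, -0.0, -1.0]]
ft_force: [0.6, -0.1, 0.3]
grip_width: 0.0698
gripper_force: 0.0
```

Run:
```python
from tools import *
p,d,m,P,l=run("w5.png")
f=foc(m)
# finger tips: dark pixels lowest z near the TCP
s=env.observe(); x=np.array(s["position"]); print(s["ft_force"],s["grip_width"])
g=cv2.cvtColor(p,cv2.COLOR_RGB2GRAY)
k=(d>0)&(abs(P[...,0]-x[0])>.03)&(abs(P[...,0]-x[0])<.06)&(abs(P[...,1]-x[1])<.03)&(P[...,2]>.006)&(g<110)
q=P[k]; print(len(q), np.percentile(q[:,2],[0,1,3,10]), q[q[:,2]<np.percentile(q[:,2],5)][:,1].mean())
```

```text
5.1 [ 0.5617 -0.1196  0.0293] [-0.005  1.    -0.   ]
[196.  74.] 16155 ztop 0.0977 topmid [ 0.5308 -0.0348  0.0962] ext [0.043 0.021] rect [532.3 -36.5] [43.2 17.2] 10.6 all [ 0.5366 -0.0296] [0.065 0.064]
[483. 176.] 2264 ztop 0.0677 topmid [ 0.6521 -0.0686  0.0661] ext [0.016 0.018] rect [652.1 -68.6] [15.8 18.5] 0.1 all [ 0.6521 -0.0685] [0.016 0.022]
[260. 250.] 7468 ztop 0.0199 topmid [ 0.5617 -0.1228  0.0179] ext [0.052 0.053] rect [ 561.8 -122.8] [51.9 52.5] 42.9 all [ 0.5617 -0.1227] [0.052 0.053]
[235. 323.] 45077 ztop 0.1144 topmid [ 0.5613 -0.1076  0.1144] ext [0.139 0.019] rect [ 561.3 -107.5] [ 18.6 138.9] 89.8 all [ 0.5491 -0.1674] [0.222 0.138]
[-0.97605038 -0.45953354  0.97057198] 0.0700184874689587
19139 [0.01838279 0.02425553 0.02941753 0.04369482] -0.11559074181504855
```

servo_tool(steps=[{"tx": 0,"ty": -0.25,"tz": -0.2,"yaw": 0,"claw": 7},{"tx": 0,"ty": 0,"tz": -0.25,"yaw": 0,"claw": 7},{"tx": 0,"ty": 0,"tz": 0,"yaw": 0,"claw": 7},{"tx": 0,"ty": 0,"tz": 0,"yaw": 0,"claw": 4.5},{"tx": 0,"ty": 0,"tz": 0,"yaw": 0,"claw": 4.5},{"tx": 0,"ty": 0,"tz": 0,"yaw": 0,"claw": 4.5},{"tx": 0,"ty": 0,"tz": 0,"yaw": 0,"claw": 4.5},{"tx": 0,"ty": 0,"tz": 0,"yaw": 0,"claw": 4.5}], newtons=40)

```text
time_s: 5.95
position: [0.5619, -0.1221, 0.0252]
tool_rot: [[-0.005, 1.0, 0.001], [1.0, 0.005, -0.0], [-0.0, 0.001, -1.0]]
ft_force: [0.1, 0.7, 5.2]
grip_width: 0.049
gripper_force: 42.1
```

servo_tool(steps=[{"tx": 0,"ty": 0,"tz": 0.5,"yaw": 0,"claw": 4.5},{"tx": 0,"ty": 0,"tz": 1.5,"yaw": 0,"claw": 4.5},{"tx": 0,"ty": 0,"tz": 3,"yaw": 0,"claw": 4.5},{"tx": 0,"ty": 0,"tz": 3,"yaw": 0,"claw": 4.5},{"tx": 0,"ty": 0,"tz": 3,"yaw": 0,"claw": 4.5},{"tx": 0,"ty": 0,"tz": 3,"yaw": 0,"claw": 4.5},{"tx": 0,"ty": 0,"tz": 0,"yaw": 0,"claw": 4.5}])

```text
time_s: 6.65
position: [0.5628, -0.1225, 0.1684]
tool_rot: [[-0.005, 1.0, 0.006], [1.0, 0.005, -0.003], [-0.003, 0.006, -1.0]]
ft_force: [0.4, -0.5, -2.2]
grip_width: 0.0486
gripper_force: 42.1
```

servo_tool(steps=[{"tx": -0.5,"ty": 1.2,"tz": 0,"yaw": 0,"claw": 4.5},{"tx": -1.0,"ty": 2.5,"tz": 0,"yaw": 0,"claw": 4.5},{"tx": -1.0,"ty": 2.5,"tz": 0,"yaw": 0,"claw": 4.5},{"tx": -1.0,"ty": 2.5,"tz": 0,"yaw": 0,"claw": 4.5},{"tx": -1.0,"ty": 2.5,"tz": 0,"yaw": 0,"claw": 4.5},{"tx": -1.0,"ty": 2.5,"tz": 0,"yaw": 0,"claw": 4.5},{"tx": -1.0,"ty": 2.5,"tz": 0,"yaw": 0,"claw": 4.5},{"tx": -1.0,"ty": 2.5,"tz": 0,"yaw": 0,"claw": 4.5},{"tx": -1.0,"ty": 2.5,"tz": 0,"yaw": 0,"claw": 4.5},{"tx": -0.9,"ty": 2.2,"tz": 0,"yaw": 0,"claw": 4.5},{"tx": 0,"ty": 0,"tz": 0,"yaw": 0,"claw": 4.5},{"tx": 0,"ty": 0,"tz": 0,"yaw": 0,"claw": 4.5}])

```text
time_s: 7.85
position: [0.4666, 0.1125, 0.1637]
tool_rot: [[-0.006, 1.0, -0.003], [1.0, 0.006, -0.0], [-0.0, -0.003, -1.0]]
ft_force: [0.8, 0.8, -2.0]
grip_width: 0.0491
gripper_force: 42.1
```

Run:
```python
from tools import *
p,d,m=look("wrist"); P=wcloud(d,m); s=env.observe(); x=np.array(s["position"]); print(x,s["grip_width"],s["ft_force"])
g=cv2.cvtColor(p,cv2.COLOR_RGB2GRAY)
k=(d>0)&(np.hypot(P[...,0]-x[0],P[...,1]-x[1])<.035)&(P[...,2]>x[2]-.03)&(g>120)&(P[...,2]<x[2]+.01)
q=P[k]; print(len(q),q.mean(0),(q.min(0)+q.max(0))/2,np.ptp(q,0))
A=np.c_[q[:,:2],np.ones(len(q))]; print("tilt",np.linalg.lstsq(A,q[:,2],rcond=None)[0][:2])
```

```text
[0.4671034  0.11193666 0.16388672] 0.0492580657973525 [ 0.17395621 -0.2510485  -2.08642205]
7294 [0.46606439 0.11382126 0.15709123] [0.4653455  0.11140373 0.15609675] [0.06419711 0.05265891 0.03428529]
tilt [-0.00609531 -0.0148159 ]
```

servo_tool(steps=[{"tx": 0.1,"ty": 0,"tz": -2,"yaw": 0,"claw": 4.5},{"tx": 0,"ty": 0,"tz": -2.5,"yaw": 0,"claw": 4.5},{"tx": 0,"ty": 0,"tz": -2.5,"yaw": 0,"claw": 4.5},{"tx": 0,"ty": 0,"tz": -2,"yaw": 0,"claw": 4.5},{"tx": 0,"ty": 0,"tz": -1,"yaw": 0,"claw": 4.5},{"tx": 0,"ty": 0,"tz": 0,"yaw": 0,"claw": 4.5},{"tx": 0,"ty": 0,"tz": 0,"yaw": 0,"claw": 4.5}])

```text
time_s: 8.6
position: [0.4691, 0.1117, 0.0653]
tool_rot: [[-0.005, 1.0, 0.001], [1.0, 0.005, -0.0], [-0.0, 0.001, -1.0]]
ft_force: [-0.6, -0.1, -2.0]
grip_width: 0.0489
gripper_force: 42.0
```

servo_tool(steps=[{"tx": -0.1,"ty": 0,"tz": -0.8,"yaw": 0,"claw": 4.5},{"tx": 0,"ty": 0,"tz": -0.8,"yaw": 0,"claw": 4.5},{"tx": 0,"ty": 0,"tz": -0.6,"yaw": 0,"claw": 4.5},{"tx": 0,"ty": 0,"tz": -0.4,"yaw": 0,"claw": 4.5},{"tx": 0,"ty": 0,"tz": 0,"yaw": 0,"claw": 4.5},{"tx": 0,"ty": 0,"tz": 0,"yaw": 0,"claw": 4.5}])

```text
time_s: 9.2
position: [0.4675, 0.112, 0.0392]
tool_rot: [[-0.005, 1.0, -0.0], [1.0, 0.005, -0.0], [-0.0, -0.0, -1.0]]
ft_force: [-3.0, -0.3, 6.3]
grip_width: 0.049
gripper_force: 42.9
```

servo_tool(steps=[{"tx": 0,"ty": 0,"tz": 0,"yaw": 0,"claw": 6.5},{"tx": 0,"ty": 0,"tz": 0,"yaw": 0,"claw": 6.5},{"tx": 0,"ty": 0,"tz": 0,"yaw": 0,"claw": 6.5},{"tx": 0,"ty": 0,"tz": 1,"yaw": 0,"claw": 6.5},{"tx": 0,"ty": 0,"tz": 2.5,"yaw": 0,"claw": 6.5},{"tx": 0,"ty": 0,"tz": 3,"yaw": 0,"claw": 6.5},{"tx": 0,"ty": 0,"tz": 3,"yaw": 0,"claw": 6.5},{"tx": 0,"ty": 0,"tz": 3,"yaw": 0,"claw": 6.5},{"tx": 0,"ty": 0,"tz": 3,"yaw": 0,"claw": 6.5},{"tx": 0,"ty": 0,"tz": 0,"yaw": 0,"claw": 6.5}])

```text
time_s: 10.2
position: [0.469, 0.112, 0.198]
tool_rot: [[-0.005, 1.0, 0.008], [1.0, 0.005, -0.0], [-0.0, 0.008, -1.0]]
ft_force: [0.8, -0.9, -0.2]
grip_width: 0.0649
gripper_force: 0.0
```

```bash
cat > chk.py <<'E'
# height and centre of things standing in the case, seen by the top camera
from h import *
N=dict(cutter=(.5708,.3067),weight=(.5686,.2086),tape=(.4727,.3088),holder=(.4684,.1128),lens=(.4706,.2108))
def chk(name):
    p,d,m=look("top"); T=m["T"]; f=foc(m); v,u=np.mgrid[:384,:512]
    P=np.stack([(u-m["cx"])/f*d,(v-m["cy"])/f*d,d],-1)@T[:3,:3].T+T[:3,3]
    x=np.array(N[name]); k=(d>0)&(np.abs(P[...,:2]-x).max(-1)<.046)&(P[...,2]>.0265)&(P[...,2]<.15)
    q=P[k]; t=q[q[:,2]>np.percentile(q[:,2],97)-.006]
    A=np.c_[t[:,:2],np.ones(len(t))]
    print(name,"ztop",np.percentile(q[:,2],[50,97]).round(4),"n",len(q),"topmean",t.mean(0).round(4),"off mm",(1000*(t.mean(0)[:2]-x)).round(1),"tilt",np.linalg.lstsq(A,t[:,2],rcond=None)[0][:2].round(3))
    return p
E
python3 - <<'E'
from chk import *
p=chk("holder"); s=env.observe(); print(s["time_s"],s["position"],s["grip_width"])
E
```

```text
holder ztop [0.0306 0.0352] n 36 topmean [0.4609 0.0947 0.0321] off mm [ -7.5 -18.1] tilt [-0.056 -0.261]
10.25 [0.46820174 0.11197962 0.19584958] 0.06504361786375766
```

servo_tool(steps=[{"tx": 0.6,"ty": -2.8,"tz": 0,"yaw": 0,"claw": 6},{"tx": 0.7,"ty": -2.8,"tz": 0,"yaw": 0,"claw": 6},{"tx": 0.7,"ty": -2.8,"tz": 0,"yaw": 0,"claw": 6},{"tx": 0.7,"ty": -2.8,"tz": 0,"yaw": 0,"claw": 6},{"tx": 0.7,"ty": -2.8,"tz": 0,"yaw": 0,"claw": 6},{"tx": 0.7,"ty": -2.8,"tz": 0,"yaw": 0,"claw": 6},{"tx": 0.7,"ty": -2.8,"tz": 0,"yaw": 0,"claw": 6},{"tx": 0.7,"ty": -2.8,"tz": 0,"yaw": 0,"claw": 6},{"tx": 0.7,"ty": -2.8,"tz": 0,"yaw": 0,"claw": 6},{"tx": 0.7,"ty": -2.8,"tz": 0,"yaw": 0,"claw": 6},{"tx": 0.7,"ty": -2.8,"tz": 0,"yaw": 0,"claw": 6},{"tx": 0.7,"ty": -2.8,"tz": 0,"yaw": 0,"claw": 6},{"tx": 0.7,"ty": -2.8,"tz": 0,"yaw": 0,"claw": 6},{"tx": 0.4,"ty": -2.4,"tz": 0,"yaw": 0,"claw": 6},{"tx": 0,"ty": 0,"tz": 0,"yaw": 0,"claw": 6},{"tx": 0,"ty": 0,"tz": 0,"yaw": 0,"claw": 6}])

```text
time_s: 11.85
position: [0.5612, -0.2758, 0.1927]
tool_rot: [[-0.004, 1.0, -0.002], [1.0, 0.004, 0.002], [0.002, -0.002, -1.0]]
ft_force: [-0.5, 0.8, 0.2]
grip_width: 0.0601
gripper_force: 0.0
```

Run:
```python
from chk import *
from tools import run
chk("holder"); p,d,m,P,l=run("w6full.png")
k=(P[...,2]>.033)&(P[...,2]<.05)&(abs(P[...,0]-.5623)<.035)&(abs(P[...,1]+.2463)<.035)&(d>0)
v,u=np.nonzero(k); print(u.min(),u.max(),v.min(),v.max()); u0,v0=int(u.mean()),int(v.mean())
save("w6.png",p[max(v0-50,0):v0+50,u0-65:u0+65],5)
q=P[k]; print(len(q),cv2.minAreaRect((q[:,:2]*1000).astype(np.float32)))
k2=(P[...,2]>.003)&(abs(P[...,0]-.5623)<.03)&(abs(P[...,1]+.2463)<.03)&(d>0)&(P[...,2]<.05)
print(cv2.minAreaRect((P[k2][:,:2]*1000).astype(np.float32)))
```

```text
holder ztop [0.0299 0.0344] n 12 topmean [0.4851 0.1254 0.0315] off mm [16.7 12.6] tilt [0.404 0.165]
11.9 [ 0.5613 -0.2753  0.1931] [-0.0051  1.      0.0013]
[161.  40.] 2345 ztop 0.0583 topmid [ 0.4643 -0.1335  0.0566] ext [0.027 0.042] rect [ 463.9 -133.4] [39.8 26.5] 81.7 all [ 0.464  -0.1344] [0.033 0.066]
[348. 146.] 1342 ztop 0.0469 topmid [ 0.6503 -0.246   0.0448] ext [0.019 0.041] rect [ 650.6 -246.3] [19.4 40.5] 2.5 all [ 0.6456 -0.2448] [0.029 0.057]
[156. 140.] 1140 ztop 0.0353 topmid [ 0.4508 -0.2373  0.0341] ext [0.025 0.025] rect [ 450.7 -237.3] [24.8 24.7] 86.5 all [ 0.4509 -0.2366] [0.039 0.038]
[261. 152.] 1275 ztop 0.0439 topmid [ 0.5625 -0.2477  0.042 ] ext [0.038 0.037] rect [ 562.7 -247.4] [34.4 33.4] 8.9 all [ 0.5626 -0.2475] [0.038 0.037]
[165. 241.] 2140 ztop 0.0982 topmid [ 0.4545 -0.3474  0.0969] ext [0.028 0.015] rect [ 453.8 -346.4] [31.   9.8] 22.7 all [ 0.4619 -0.3506] [0.077 0.056]
[276. 249.] 577 ztop 0.0157 topmid [ 0.5801 -0.3613  0.0135] ext [0.068 0.069] rect [ 579.7 -361.2] [68.4 68.4] 14.5 all [ 0.58   -0.3613] [0.068 0.069]
[152. 349.] 286 ztop 0.0586 topmid [ 0.4032 -0.5224  0.0581] ext [0.006 0.003] rect [ 403.2 -522.4] [3.1 6.2] 89.7 all [ 0.4122 -0.5225] [0.024 0.004]
241 281 133 172
1269 ((562.8369140625, -247.431884765625), (34.760833740234375, 33.64295959472656), 8.861407279968262)
((563.5115356445312, -251.75927734375), (34.760833740234375, 42.402244567871094), 8.861407279968262)
```

View pics/w6.png

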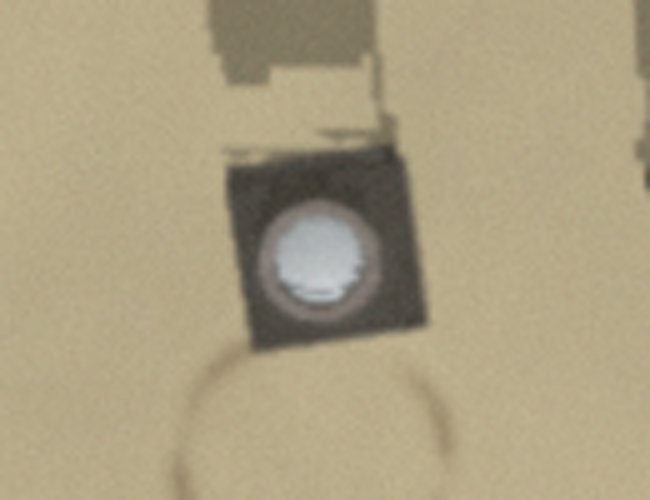

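The lens plate, at crop (325,250), is turned about +8.9°. Light passes under it along y, so the upright plate is on an x side and I'll grasp across y. Checking the holder's seat now.

Run:
```python
from chk import *
p,d,m=look("top"); T=m["T"]; f=foc(m); v,u=np.mgrid[:384,:512]
P=np.stack([(u-m["cx"])/f*d,(v-m["cy"])/f*d,d],-1)@T[:3,:3].T+T[:3,3]
print((P[188:212:3,195:222:3,2]*1000).round().astype(int))
h=cv2.cvtColor(p,cv2.COLOR_RGB2GRAY)
save("t7.png",p[145:225,125:235],5)
```

```text
[[ 20  22  22  24  18  21  23  20  18]
 [ 21  22  22  17  19 606 601  21  22]
 [ 20  23  14  33 619 617 610 604  19]
 [ 23  24 610 628 625 621 618 612 604]
 [610 626 631 632 627 625 623 620 616]
 [630 636 634 633 633 627 626 623 620]
 [640 638 636 636 634 632 630 626 623]
 [642 640 638 638 637 634 633 628 628]]
```

View pics/t7.png

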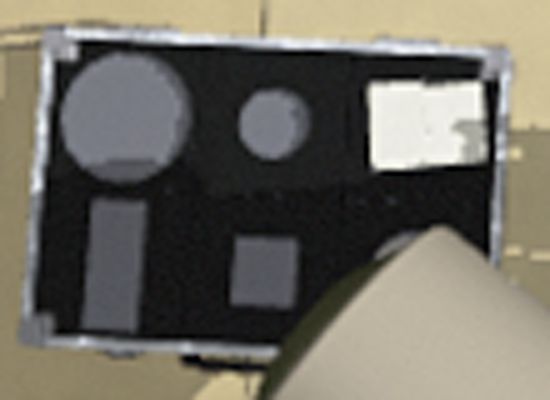

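The elbow hides the holder in the top view, so I'll check it from the wrist later. Moving on to the lens.

servo_tool(steps=[{"tx": 0,"ty": 0.24,"tz": -0.6,"yaw": 8.2,"claw": 5.5},{"tx": 0,"ty": 0.24,"tz": -0.6,"yaw": 8.2,"claw": 5.5},{"tx": 0,"ty": 0.24,"tz": -0.6,"yaw": 8.2,"claw": 5.5},{"tx": 0,"ty": 0.24,"tz": -0.6,"yaw": 8.2,"claw": 5.5},{"tx": 0,"ty": 0.24,"tz": -0.6,"yaw": 8.2,"claw": 5.5},{"tx": 0,"ty": 0.24,"tz": -0.6,"yaw": 8.2,"claw": 5.5},{"tx": 0,"ty": 0.24,"tz": -0.6,"yaw": 8.2,"claw": 5.5},{"tx": 0,"ty": 0.24,"tz": -0.6,"yaw": 8.2,"claw": 5.5},{"tx": 0,"ty": 0.24,"tz": -0.6,"yaw": 8.2,"claw": 5.5},{"tx": 0,"ty": 0.24,"tz": -0.6,"yaw": 8.2,"claw": 5.5},{"tx": 0,"ty": 0.24,"tz": -0.6,"yaw": 8.2,"claw": 5.5},{"tx": 0.1,"ty": 0.24,"tz": -0.6,"yaw": 8.2,"claw": 5.5},{"tx": 0,"ty": 0,"tz": -2,"yaw": 0,"claw": 5.5},{"tx": 0,"ty": 0,"tz": -2,"yaw": 0,"claw": 5.5},{"tx": 0,"ty": 0,"tz": 0,"yaw": 0,"claw": 5.5},{"tx": 0,"ty": 0,"tz": 0,"yaw": 0,"claw": 5.5}])

```text
time_s: 13.6
position: [0.5628, -0.2468, 0.0824]
tool_rot: [[-0.988, -0.152, 0.0], [-0.152, 0.988, -0.0], [-0.0, -0.0, -1.0]]
ft_force: [-0.6, 0.7, 0.1]
grip_width: 0.055
gripper_force: 0.0
```

```bash
python3 tools.py w8.png | grep -E "^[0-9]|0.0?56[0-9]"
```

```text
13.6 [ 0.5628 -0.2468  0.0824] [-9.884e-01 -1.517e-01 -1.000e-04]
[444. 103.] 4523 ztop 0.0584 topmid [ 0.4637 -0.1344  0.0565] ext [0.028 0.041] rect [ 463.5 -134.1] [40.  25.8] 82.4 all [ 0.4638 -0.1372] [0.034 0.061]
[258. 225.] 2733 ztop 0.0439 topmid [ 0.5622 -0.2477  0.0419] ext [0.037 0.037] rect [ 562.  -247.5] [33.7 33. ] 8.8 all [ 0.5621 -0.2476] [0.038 0.037]
[177. 268.] 2620 ztop 0.1195 topmid [ 0.5588 -0.2911  0.1173] ext [0.01  0.033] rect [ 559.2 -290.8] [ 8.4 33.4] 9.4 all [ 0.5657 -0.2899] [0.025 0.035]
```

servo_tool(steps=[{"tx": 0,"ty": -0.05,"tz": -1.5,"yaw": 0,"claw": 5.5},{"tx": 0,"ty": 0,"tz": -1.5,"yaw": 0,"claw": 5.5},{"tx": 0,"ty": 0,"tz": -1,"yaw": 0,"claw": 5.5},{"tx": 0,"ty": 0,"tz": -0.5,"yaw": 0,"claw": 5.5},{"tx": 0,"ty": 0,"tz": 0,"yaw": 0,"claw": 5.5},{"tx": 0,"ty": 0,"tz": 0,"yaw": 0,"claw": 2.5},{"tx": 0,"ty": 0,"tz": 0,"yaw": 0,"claw": 2.5},{"tx": 0,"ty": 0,"tz": 0,"yaw": 0,"claw": 2.5},{"tx": 0,"ty": 0,"tz": 0,"yaw": 0,"claw": 2.5},{"tx": 0,"ty": 0,"tz": 0,"yaw": 0,"claw": 2.5},{"tx": 0,"ty": 0,"tz": 0,"yaw": 0,"claw": 2.5}], newtons=25)

```text
time_s: 14.75
position: [0.563, -0.2479, 0.0376]
tool_rot: [[-0.989, -0.151, 0.001], [-0.151, 0.989, -0.001], [-0.001, -0.001, -1.0]]
ft_force: [-0.6, 0.7, 6.4]
grip_width: 0.0322
gripper_force: 24.9
```

servo_tool(steps=[{"tx": 0,"ty": 0,"tz": 0.5,"yaw": 0,"claw": 2.5},{"tx": 0,"ty": 0,"tz": 2,"yaw": 0,"claw": 2.5},{"tx": 0,"ty": 0,"tz": 3,"yaw": 0,"claw": 2.5},{"tx": 0,"ty": 0,"tz": 3,"yaw": 0,"claw": 2.5},{"tx": -0.2,"ty": 1,"tz": 3,"yaw": 0,"claw": 2.5},{"tx": -0.5,"ty": 2,"tz": 2,"yaw": 0,"claw": 2.5},{"tx": -0.6,"ty": 2.8,"tz": 0,"yaw": -1,"claw": 2.5},{"tx": -0.6,"ty": 2.8,"tz": 0,"yaw": -1,"claw": 2.5},{"tx": -0.6,"ty": 2.8,"tz": 0,"yaw": -1,"claw": 2.5},{"tx": -0.6,"ty": 2.8,"tz": 0,"yaw": -1,"claw": 2.5},{"tx": -0.6,"ty": 2.8,"tz": 0,"yaw": -1,"claw": 2.5},{"tx": -0.6,"ty": 2.8,"tz": 0,"yaw": -1,"claw": 2.5},{"tx": -0.6,"ty": 2.8,"tz": 0,"yaw": -1,"claw": 2.5},{"tx": -0.6,"ty": 2.8,"tz": 0,"yaw": -1,"claw": 2.5},{"tx": -0.6,"ty": 2.8,"tz": 0,"yaw": -1,"claw": 2.5},{"tx": -0.6,"ty": 2.8,"tz": 0,"yaw": -1,"claw": 2.5},{"tx": -0.6,"ty": 2.8,"tz": 0,"yaw": 0,"claw": 2.5},{"tx": -0.6,"ty": 2.8,"tz": 0,"yaw": 0,"claw": 2.5},{"tx": 0,"ty": 0,"tz": 0,"yaw": 0,"claw": 2.5},{"tx": 0,"ty": 0,"tz": 0,"yaw": 0,"claw": 2.5}])

```text
time_s: 16.75
position: [0.4836, 0.1184, 0.1719]
tool_rot: [[-1.0, 0.022, -0.0], [0.022, 1.0, -0.0], [0.0, -0.0, -1.0]]
ft_force: [1.2, -0.5, -0.3]
grip_width: 0.0317
gripper_force: 25.0
```

Run:
```python
from chk import *
chk("holder")
s=env.observe(); print(s["time_s"],s["position"],s["grip_width"],np.array(s["tool_rot"])[:,0],s["ft_force"])
p,d,m=look("wrist"); save("w9.png",p,1.5)
```

```text
holder ztop [0.0314 0.0353] n 66 topmean [0.4643 0.0979 0.0323] off mm [ -4.1 -14.9] tilt [-0.014  0.024]
16.8 [0.48378296 0.11784303 0.17189577] 0.03173448580542943 [-9.99740033e-01  2.28004103e-02 -8.56954507e-05] [ 0.85675089  0.34948693 -0.72605873]
```

View pics/w9.png

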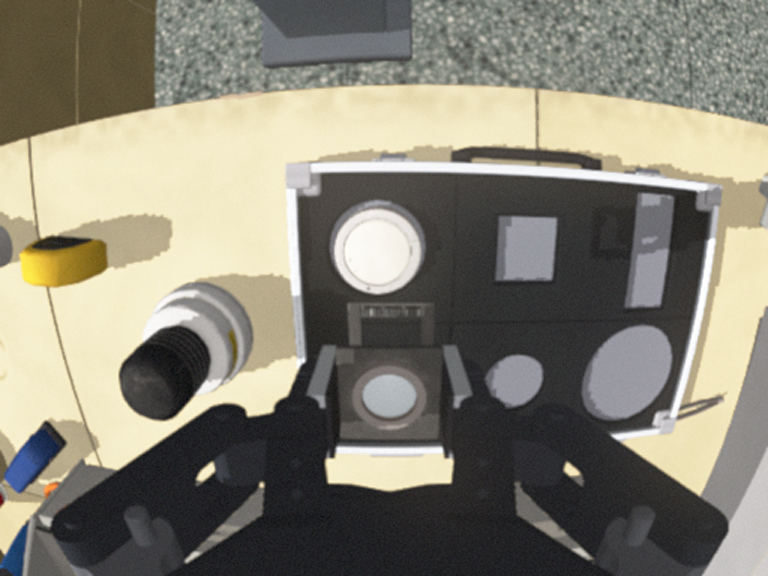

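The holder is seated in its circle at (378,250), and the lens is held level at (388,395). Going over the lens nest.

servo_tool(steps=[{"tx": -0.3,"ty": 2,"tz": 0,"yaw": 0,"claw": 2.5},{"tx": -0.4,"ty": 2.6,"tz": 0,"yaw": 0,"claw": 2.5},{"tx": -0.4,"ty": 2.6,"tz": -1,"yaw": 0,"claw": 2.5},{"tx": -0.18,"ty": 1.94,"tz": -1.5,"yaw": 0,"claw": 2.5},{"tx": 0,"ty": 0,"tz": -2.5,"yaw": 0,"claw": 2.5},{"tx": 0,"ty": 0,"tz": -2.5,"yaw": 0,"claw": 2.5},{"tx": 0,"ty": 0,"tz": -2,"yaw": 0,"claw": 2.5},{"tx": 0,"ty": 0,"tz": 0,"yaw": 0,"claw": 2.5},{"tx": 0,"ty": 0,"tz": 0,"yaw": 0,"claw": 2.5}])

```text
time_s: 17.75
position: [0.4715, 0.2091, 0.0773]
tool_rot: [[-1.0, 0.024, 0.0], [0.024, 1.0, -0.0], [-0.0, -0.0, -1.0]]
ft_force: [0.2, 0.0, 0.1]
grip_width: 0.0323
gripper_force: 25.0
```

Run:
```python
from h import *
s=env.observe(); x=np.array(s["position"]); print(s["time_s"],x,s["grip_width"],np.array(s["tool_rot"])[:,0],s["ft_force"])
p,d,m=look("wrist"); P=wcloud(d,m)
for n,lo,hi,c,w in(("holder",.028,.04,(.468,.112),.04),("lens",x[2]-.003,x[2]+.008,x,.03)):
    k=(d>0)&(P[...,2]>lo)&(P[...,2]<hi)&(abs(P[...,0]-c[0])<w)&(abs(P[...,1]-c[1])<w); q=P[k]
    print(n,len(q),((q.min(0)+q.max(0))/2).round(4),np.ptp(q,0).round(3),np.median(q[:,2]))
```

```text
17.75 [0.47147162 0.20905943 0.07725107] 0.032331937901301115 [-9.99712381e-01  2.39819556e-02 -1.44438541e-04] [0.16622976 0.00050453 0.11863811]
holder 3845 [0.4674 0.1111 0.0316] [0.053 0.053 0.007] 0.032708954610852936
lens 4921 [0.4705 0.209  0.0797] [0.035 0.06  0.011] 0.07987413408688207
```

servo_tool(steps=[{"tx": 0,"ty": 0.05,"tz": -0.8,"yaw": 0,"claw": 2.5},{"tx": 0,"ty": 0,"tz": -0.7,"yaw": 0,"claw": 2.5},{"tx": 0,"ty": 0,"tz": -0.5,"yaw": 0,"claw": 2.5},{"tx": 0,"ty": 0,"tz": -0.5,"yaw": 0,"claw": 2.5},{"tx": 0,"ty": 0,"tz": 0,"yaw": 0,"claw": 2.5},{"tx": 0,"ty": 0,"tz": 0,"yaw": 0,"claw": 2.5}])

```text
time_s: 18.4
position: [0.4709, 0.2101, 0.0516]
tool_rot: [[-1.0, 0.023, -0.0], [0.023, 1.0, -0.0], [0.0, -0.0, -1.0]]
ft_force: [0.3, -0.4, -0.5]
grip_width: 0.0326
gripper_force: 25.2
```

servo_tool(steps=[{"tx": 0,"ty": 0,"tz": -0.1,"yaw": 0,"claw": 4.8},{"tx": 0,"ty": 0,"tz": 0,"yaw": 0,"claw": 4.8},{"tx": 0,"ty": 0,"tz": 0,"yaw": 0,"claw": 4.8},{"tx": 0,"ty": 0,"tz": 0.5,"yaw": 0,"claw": 4.8},{"tx": 0,"ty": 0,"tz": 2,"yaw": 0,"claw": 4.8},{"tx": 0,"ty": 0,"tz": 3,"yaw": 0,"claw": 4.8},{"tx": 0,"ty": 0,"tz": 3,"yaw": 0,"claw": 4.8},{"tx": 0,"ty": 0,"tz": 3,"yaw": 0,"claw": 4.8},{"tx": 0,"ty": 0,"tz": 0,"yaw": 0,"claw": 4.8}])

```text
time_s: 19.3
position: [0.4723, 0.2105, 0.1698]
tool_rot: [[-1.0, 0.023, 0.008], [0.023, 1.0, 0.001], [-0.008, 0.002, -1.0]]
ft_force: [0.5, 0.4, -0.3]
grip_width: 0.0479
gripper_force: 0.0
```

Run:
```python
from h import *
s=env.observe(); x=np.array(s["position"]); print(s["time_s"],x,s["grip_width"],s["ft_force"])
p,d,m=look("wrist"); P=wcloud(d,m)
for n,lo,hi,c,w in(("holder",.028,.04,(.468,.112),.04),("lens",.048,.07,(.470,.2098),.03)):
    k=(d>0)&(P[...,2]>lo)&(P[...,2]<hi)&(abs(P[...,0]-c[0])<w)&(abs(P[...,1]-c[1])<w); q=P[k]
    print(n,len(q),((q.min(0)+q.max(0))/2).round(4),np.ptp(q,0).round(3),np.percentile(q[:,2],[5,50,95]).round(4))
```

```text
19.3 [0.4723396  0.21051969 0.16983461] 0.04794699620479362 [ 0.51258651  0.43746966 -0.2973144 ]
holder 2148 [0.4667 0.1112 0.0318] [0.051 0.053 0.007] [0.0311 0.0327 0.034 ]
lens 1509 [0.4704 0.2106 0.055 ] [0.035 0.033 0.007] [0.0526 0.0541 0.0577]
```

Lens is seated (plate at 53 mm, off by under 1 mm). On to the front weight.

servo_tool(steps=[{"tx": -0.13,"ty": -1.5,"tz": 0,"yaw": -3,"claw": 6},{"tx": -0.13,"ty": -2.7,"tz": 0,"yaw": -5.3,"claw": 6},{"tx": -0.13,"ty": -2.7,"tz": 0,"yaw": -5.3,"claw": 6},{"tx": -0.13,"ty": -2.7,"tz": 0,"yaw": -5.3,"claw": 6},{"tx": -0.13,"ty": -2.7,"tz": 0,"yaw": -5.3,"claw": 6},{"tx": -0.13,"ty": -2.7,"tz": 0,"yaw": -5.3,"claw": 6},{"tx": -0.13,"ty": -2.7,"tz": 0,"yaw": -5.3,"claw": 6},{"tx": -0.13,"ty": -2.7,"tz": 0,"yaw": -5.3,"claw": 6},{"tx": -0.13,"ty": -2.7,"tz": 0,"yaw": -5.3,"claw": 6},{"tx": -0.13,"ty": -2.7,"tz": 0,"yaw": -5.3,"claw": 6},{"tx": -0.13,"ty": -2.7,"tz": 0,"yaw": -5.3,"claw": 6},{"tx": -0.13,"ty": -2.7,"tz": 0,"yaw": -5.3,"claw": 6},{"tx": -0.13,"ty": -2.7,"tz": 0,"yaw": -5.3,"claw": 6},{"tx": -0.13,"ty": -2.7,"tz": 0,"yaw": -5.3,"claw": 6},{"tx": -0.13,"ty": -2.7,"tz": 0,"yaw": -5.3,"claw": 6},{"tx": -0.13,"ty": -2.7,"tz": 0,"yaw": -5.3,"claw": 6},{"tx": -0.13,"ty": -2.7,"tz": 0,"yaw": -5.3,"claw": 6},{"tx": 0,"ty": 0,"tz": 0,"yaw": 0,"claw": 6},{"tx": 0,"ty": 0,"tz": 0,"yaw": 0,"claw": 6}])

```text
time_s: 21.25
position: [0.4478, -0.237, 0.1648]
tool_rot: [[-0.014, 1.0, -0.002], [1.0, 0.014, 0.002], [0.002, -0.002, -1.0]]
ft_force: [-0.4, 0.8, 0.5]
grip_width: 0.0596
gripper_force: 0.0
```

```bash
python3 tools.py w10.png | cut -c1-200
```

```text
21.25 [ 0.4478 -0.237   0.1648] [-0.0138  0.9999  0.0018]
[351.   3.] 322 ztop 0.0232 topmid [ 0.5342 -0.0581  0.0211] ext [0.037 0.008] rect [534.6 -59.5] [37.1  5.5] 8.3 all [ 0.5345 -0.0555] [0.051 0.015]
[480.  27.] 403 ztop 0.0677 topmid [ 0.6523 -0.069   0.0661] ext [0.015 0.019] rect [652.3 -69. ] [19.1 14.9] 89.8 all [ 0.6524 -0.0687] [0.015 0.022]
[280.  70.] 2449 ztop 0.0586 topmid [ 0.4636 -0.1329  0.0568] ext [0.028 0.04 ] rect [ 463.2 -132.8] [40.  26.4] 83.5 all [ 0.4628 -0.1341] [0.032 0.065]
[263. 183.] 1432 ztop 0.0353 topmid [ 0.4511 -0.2371  0.0338] ext [0.024 0.025] rect [ 451.1 -237.1] [24.3 25.3] 0.4 all [ 0.4512 -0.2371] [0.038 0.039]
[449. 193.] 1482 ztop 0.0466 topmid [ 0.6498 -0.2467  0.0449] ext [0.02  0.042] rect [ 649.8 -246.8] [20.3 41.9] 0.6 all [ 0.6451 -0.2446] [0.03  0.057]
[270. 292.] 3918 ztop 0.0888 topmid [ 0.4584 -0.3448  0.0896] ext [0.036 0.012] rect [ 457.7 -343.6] [36.2  9.4] 8.6 all [ 0.4606 -0.3529] [0.077 0.06 ]
[375. 263.] 154 ztop 0.0156 topmid [ 0.5839 -0.3341  0.0135] ext [0.045 0.015] rect [ 584.7 -332.2] [10.1 46.1] 79.6 all [ 0.5858 -0.3375] [0.049 0.021]
[392. 369.] 116 ztop 0.0338 topmid [ 0.6569 -0.523   0.033 ] ext [0.006 0.003] rect [ 656.9 -522.9] [2.9 5.7] 86.2 all [ 0.6485 -0.5233] [0.023 0.004]
```

servo_tool(steps=[{"tx": 0.3,"ty": 0,"tz": -2,"yaw": 0,"claw": 6},{"tx": 0,"ty": 0,"tz": -2.8,"yaw": 0,"claw": 6},{"tx": 0,"ty": 0,"tz": -2.8,"yaw": 0,"claw": 6},{"tx": 0,"ty": 0,"tz": -2,"yaw": 0,"claw": 6},{"tx": 0,"ty": 0,"tz": -1,"yaw": 0,"claw": 6},{"tx": 0,"ty": 0,"tz": 0,"yaw": 0,"claw": 6},{"tx": 0,"ty": 0,"tz": 0,"yaw": 0,"claw": 6}])

```text
time_s: 22.0
position: [0.4521, -0.2367, 0.0605]
tool_rot: [[-0.016, 1.0, 0.001], [1.0, 0.016, -0.001], [-0.001, 0.001, -1.0]]
ft_force: [0.2, 0.4, 0.8]
grip_width: 0.0603
gripper_force: 0.0
```

servo_tool(steps=[{"tx": -0.1,"ty": 0,"tz": -1.2,"yaw": 0,"claw": 6},{"tx": 0,"ty": 0,"tz": -1,"yaw": 0,"claw": 6},{"tx": 0,"ty": 0,"tz": -0.7,"yaw": 0,"claw": 6},{"tx": 0,"ty": 0,"tz": -0.4,"yaw": 0,"claw": 6},{"tx": 0,"ty": 0,"tz": 0,"yaw": 0,"claw": 6},{"tx": 0,"ty": 0,"tz": 0,"yaw": 0,"claw": 3},{"tx": 0,"ty": 0,"tz": 0,"yaw": 0,"claw": 3},{"tx": 0,"ty": 0,"tz": 0,"yaw": 0,"claw": 3},{"tx": 0,"ty": 0,"tz": 0,"yaw": 0,"claw": 3},{"tx": 0,"ty": 0,"tz": 0,"yaw": 0,"claw": 3},{"tx": 0,"ty": 0,"tz": 0,"yaw": 0,"claw": 3}], newtons=40)

```text
time_s: 23.1
position: [0.451, -0.237, 0.0274]
tool_rot: [[-0.015, 1.0, 0.001], [1.0, 0.015, -0.001], [-0.001, 0.001, -1.0]]
ft_force: [-0.4, 0.3, 6.3]
grip_width: 0.0371
gripper_force: 40.4
```

servo_tool(steps=[{"tx": 0,"ty": 0,"tz": 0.5,"yaw": 0,"claw": 3},{"tx": 0,"ty": 0,"tz": 2,"yaw": 0,"claw": 3},{"tx": 0,"ty": 0,"tz": 3,"yaw": 0,"claw": 3},{"tx": 0,"ty": 0,"tz": 3,"yaw": 0,"claw": 3},{"tx": 0.2,"ty": 1,"tz": 3,"yaw": 0,"claw": 3},{"tx": 0.6,"ty": 2.6,"tz": 2.5,"yaw": 0,"claw": 3},{"tx": 0.7,"ty": 2.7,"tz": 1,"yaw": 0,"claw": 3},{"tx": 0.7,"ty": 2.7,"tz": 0,"yaw": 0,"claw": 3},{"tx": 0.7,"ty": 2.7,"tz": 0,"yaw": 0,"claw": 3},{"tx": 0.7,"ty": 2.7,"tz": 0,"yaw": 0,"claw": 3},{"tx": 0.7,"ty": 2.7,"tz": 0,"yaw": 0,"claw": 3},{"tx": 0.7,"ty": 2.7,"tz": 0,"yaw": 0,"claw": 3},{"tx": 0.7,"ty": 2.7,"tz": 0,"yaw": 0,"claw": 3},{"tx": 0.7,"ty": 2.7,"tz": 0,"yaw": 0,"claw": 3},{"tx": 0.7,"ty": 2.7,"tz": 0,"yaw": 0,"claw": 3},{"tx": 0.7,"ty": 2.7,"tz": 0,"yaw": 0,"claw": 3},{"tx": 0.7,"ty": 2.7,"tz": 0,"yaw": 0,"claw": 3},{"tx": 0.7,"ty": 2.7,"tz": 0,"yaw": 0,"claw": 3},{"tx": 0,"ty": 0,"tz": 0,"yaw": 0,"claw": 3},{"tx": 0,"ty": 0,"tz": 0,"yaw": 0,"claw": 3}])

```text
time_s: 25.1
position: [0.5424, 0.1233, 0.1766]
tool_rot: [[-0.017, 1.0, -0.001], [1.0, 0.017, -0.0], [-0.0, -0.001, -1.0]]
ft_force: [-0.5, -0.4, -1.9]
grip_width: 0.037
gripper_force: 40.6
```

servo_tool(steps=[{"tx": 0.6,"ty": 2,"tz": 0,"yaw": 0,"claw": 3},{"tx": 0.8,"ty": 2.6,"tz": 0,"yaw": 0,"claw": 3},{"tx": 0.8,"ty": 2.6,"tz": -1,"yaw": 0,"claw": 3},{"tx": 0.4,"ty": 1.2,"tz": -2,"yaw": 0,"claw": 3},{"tx": 0,"ty": 0,"tz": -2.5,"yaw": 0,"claw": 3},{"tx": 0,"ty": 0,"tz": -2.5,"yaw": 0,"claw": 3},{"tx": 0,"ty": 0,"tz": -2,"yaw": 0,"claw": 3},{"tx": 0,"ty": 0,"tz": -0.8,"yaw": 0,"claw": 3},{"tx": 0,"ty": 0,"tz": 0,"yaw": 0,"claw": 3},{"tx": 0,"ty": 0,"tz": 0,"yaw": 0,"claw": 3}])

```text
time_s: 26.1
position: [0.5693, 0.2067, 0.0698]
tool_rot: [[-0.015, 1.0, 0.001], [1.0, 0.015, 0.0], [0.0, 0.001, -1.0]]
ft_force: [-0.2, -0.3, -1.6]
grip_width: 0.0371
gripper_force: 40.6
```

servo_tool(steps=[{"tx": -0.07,"ty": 0.05,"tz": -0.9,"yaw": 0,"claw": 3},{"tx": 0,"ty": 0,"tz": -0.8,"yaw": 0,"claw": 3},{"tx": 0,"ty": 0,"tz": -0.6,"yaw": 0,"claw": 3},{"tx": 0,"ty": 0,"tz": -0.5,"yaw": 0,"claw": 3},{"tx": 0,"ty": 0,"tz": 0,"yaw": 0,"claw": 3},{"tx": 0,"ty": 0,"tz": 0,"yaw": 0,"claw": 3}])

```text
time_s: 26.7
position: [0.5679, 0.2076, 0.0415]
tool_rot: [[-0.016, 1.0, -0.0], [1.0, 0.016, -0.0], [-0.0, -0.0, -1.0]]
ft_force: [-3.3, -0.5, 6.0]
grip_width: 0.037
gripper_force: 41.5
```

Contact came at the expected height (41.5 mm). Releasing the weight and checking it.

servo_tool(steps=[{"tx": 0,"ty": 0,"tz": 0,"yaw": 0,"claw": 5.4},{"tx": 0,"ty": 0,"tz": 0,"yaw": 0,"claw": 5.4},{"tx": 0,"ty": 0,"tz": 0,"yaw": 0,"claw": 5.4},{"tx": 0,"ty": 0,"tz": 0.5,"yaw": 0,"claw": 5.4},{"tx": 0,"ty": 0,"tz": 2,"yaw": 0,"claw": 5.4},{"tx": 0,"ty": 0,"tz": 3,"yaw": 0,"claw": 5.4},{"tx": 0,"ty": 0,"tz": 3,"yaw": 0,"claw": 5.4},{"tx": 0,"ty": 0,"tz": 3,"yaw": 0,"claw": 5.4},{"tx": 0,"ty": 0,"tz": 3,"yaw": 0,"claw": 5.4},{"tx": 0,"ty": 0,"tz": 0,"yaw": 0,"claw": 5.4}])

```text
time_s: 27.7
position: [0.5696, 0.2079, 0.1905]
tool_rot: [[-0.016, 1.0, 0.008], [1.0, 0.016, 0.001], [0.001, 0.008, -1.0]]
ft_force: [1.1, -0.7, 0.6]
grip_width: 0.0539
gripper_force: 0.0
```

```bash
cat > seat.py <<'E'
from h import *
E=dict(holder=(.029,.04,.468,.112,.035),lens=(.047,.07,.4702,.2098,.03),weight=(.030,.06,.5686,.2076,.03),tape=(.04,.085,.4725,.3078,.045),cutter=(.045,.13,.5705,.3058,.05))
def seat(*ns):
    s=env.observe(); print(s["time_s"],np.round(s["position"],4),round(s["grip_width"],4),np.array(s["tool_rot"])[:,0].round(3))
    p,d,m=look("wrist"); P=wcloud(d,m)
    for n in ns:
        lo,hi,x,y,w=E[n]; k=(d>0)&(P[...,2]>lo)&(P[...,2]<hi)&(abs(P[...,0]-x)<w)&(abs(P[...,1]-y)<w); q=P[k]
        if len(q)<20: print(n,"unseen",len(q)); continue
        c=(q.min(0)+q.max(0))/2; print(n,len(q),c.round(4),"off mm",((c[:2]-[x,y])*1000).round(1),np.ptp(q,0).round(3),"ztop",np.percentile(q[:,2],[50,97]).round(4))
    return p
E
python3 -c "
from seat import *
seat('weight','lens','holder')"
```

```text
27.7 [0.5696 0.2079 0.1905] 0.0539 [-0.016  1.     0.001]
weight 1261 [0.5679 0.2077 0.0403] off mm [-0.7  0.1] [0.038 0.039 0.02 ] ztop [0.0374 0.0492]
lens 1168 [0.4706 0.2106 0.0536] off mm [0.4 0.8] [0.036 0.034 0.013] ztop [0.0541 0.0579]
holder 654 [0.4605 0.1154 0.0322] off mm [-7.5  3.4] [0.04  0.044 0.006] ztop [0.0328 0.0342]
```

Weight is seated (top at 48 mm, off by under 1 mm). Tape next, with a turn of about -8°.

servo_tool(steps=[{"tx": -0.5,"ty": -1.5,"tz": 0,"yaw": -0.6,"claw": 5.4},{"tx": -0.8,"ty": -2.6,"tz": 0,"yaw": -0.6,"claw": 5.4},{"tx": -0.8,"ty": -2.6,"tz": 0,"yaw": -0.6,"claw": 5.4},{"tx": -0.8,"ty": -2.6,"tz": 0,"yaw": -0.6,"claw": 5.4},{"tx": -0.8,"ty": -2.6,"tz": 0,"yaw": -0.6,"claw": 5.4},{"tx": -0.8,"ty": -2.6,"tz": 0,"yaw": -0.6,"claw": 5.4},{"tx": -0.8,"ty": -2.6,"tz": 0,"yaw": -0.6,"claw": 5.4},{"tx": -0.8,"ty": -2.6,"tz": 0,"yaw": -0.6,"claw": 5.4},{"tx": -0.8,"ty": -2.6,"tz": 0,"yaw": -0.6,"claw": 5.4},{"tx": -0.8,"ty": -2.6,"tz": 0,"yaw": -0.6,"claw": 5.4},{"tx": -0.8,"ty": -2.6,"tz": 0,"yaw": -0.6,"claw": 5.4},{"tx": -0.8,"ty": -2.6,"tz": 0,"yaw": -0.6,"claw": 5.4},{"tx": -0.8,"ty": -2.6,"tz": 0,"yaw": -0.6,"claw": 5.4},{"tx": -0.4,"ty": -1.4,"tz": -1,"yaw": -0.6,"claw": 5.4},{"tx": 0,"ty": 0,"tz": -2,"yaw": 0,"claw": 5.4},{"tx": 0,"ty": 0,"tz": -2,"yaw": 0,"claw": 5.4},{"tx": 0,"ty": 0,"tz": 0,"yaw": 0,"claw": 5.4},{"tx": 0,"ty": 0,"tz": 0,"yaw": 0,"claw": 5.4}])

```text
time_s: 29.55
position: [0.4625, -0.1335, 0.1356]
tool_rot: [[0.131, 0.991, -0.002], [0.991, -0.131, 0.001], [0.001, -0.002, -1.0]]
ft_force: [-0.1, -0.6, 0.5]
grip_width: 0.0536
gripper_force: 0.0
```

```bash
python3 tools.py w11.png | grep -E "^[0-9]|ztop 0.05"
python3 - <<'E'
from h import *
p=cv2.imread("pics/w11.png"); cv2.imwrite("pics/w11c.png",p[60:420,180:660])
E
```

```text
29.55 [ 0.4625 -0.1335  0.1356] [1.313e-01 9.913e-01 6.000e-04]
[261. 193.] 2891 ztop 0.0586 topmid [ 0.4639 -0.1327  0.0567] ext [0.028 0.041] rect [ 463.6 -132.3] [39.7 25.2] 82.3 all [ 0.4638 -0.1381] [0.033 0.078]
```

View pics/w11c.png

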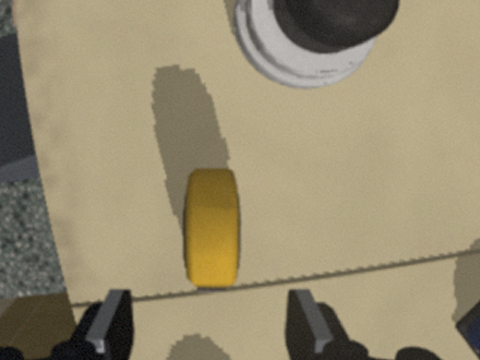

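The tape, at crop (212,228), is aligned with the jaws. Descending.

servo_tool(steps=[{"tx": 0.1,"ty": 0.05,"tz": -1.5,"yaw": 0,"claw": 5.4},{"tx": 0,"ty": 0,"tz": -2.5,"yaw": 0,"claw": 5.4},{"tx": 0,"ty": 0,"tz": -2.5,"yaw": 0,"claw": 5.4},{"tx": 0,"ty": 0,"tz": -1.8,"yaw": 0,"claw": 5.4},{"tx": 0,"ty": 0,"tz": -1,"yaw": 0,"claw": 5.4},{"tx": 0,"ty": 0,"tz": -0.6,"yaw": 0,"claw": 5.4},{"tx": 0,"ty": 0,"tz": 0,"yaw": 0,"claw": 5.4},{"tx": 0,"ty": 0,"tz": 0,"yaw": 0,"claw": 2},{"tx": 0,"ty": 0,"tz": 0,"yaw": 0,"claw": 2},{"tx": 0,"ty": 0,"tz": 0,"yaw": 0,"claw": 2},{"tx": 0,"ty": 0,"tz": 0,"yaw": 0,"claw": 2},{"tx": 0,"ty": 0,"tz": 0,"yaw": 0,"claw": 2},{"tx": 0,"ty": 0,"tz": 0,"yaw": 0,"claw": 2}], newtons=35)

```text
time_s: 30.9
position: [0.4644, -0.133, 0.0376]
tool_rot: [[0.131, 0.991, 0.001], [0.991, -0.131, -0.001], [-0.001, 0.001, -1.0]]
ft_force: [-1.7, 1.2, 6.2]
grip_width: 0.0257
gripper_force: 35.7
```

servo_tool(steps=[{"tx": 0,"ty": 0,"tz": 0.5,"yaw": 0,"claw": 2},{"tx": 0,"ty": 0,"tz": 2,"yaw": 0,"claw": 2},{"tx": 0,"ty": 0,"tz": 3,"yaw": 0,"claw": 2},{"tx": 0,"ty": 0,"tz": 3,"yaw": 0,"claw": 2},{"tx": 0,"ty": 0.5,"tz": 3,"yaw": 4,"claw": 2},{"tx": 0,"ty": 2,"tz": 2.5,"yaw": 6.2,"claw": 2},{"tx": 0,"ty": 2.8,"tz": 0,"yaw": 7,"claw": 2},{"tx": 0,"ty": 2.8,"tz": 0,"yaw": 7,"claw": 2},{"tx": 0,"ty": 2.8,"tz": 0,"yaw": 7,"claw": 2},{"tx": 0,"ty": 2.8,"tz": 0,"yaw": 7,"claw": 2},{"tx": 0,"ty": 2.8,"tz": 0,"yaw": 7,"claw": 2},{"tx": 0,"ty": 2.8,"tz": 0,"yaw": 7,"claw": 2},{"tx": 0,"ty": 2.8,"tz": 0,"yaw": 7,"claw": 2},{"tx": 0,"ty": 2.8,"tz": 0,"yaw": 7,"claw": 2},{"tx": 0,"ty": 2.8,"tz": 0,"yaw": 7,"claw": 2},{"tx": 0,"ty": 2.8,"tz": 0,"yaw": 7,"claw": 2},{"tx": 0,"ty": 2.8,"tz": 0,"yaw": 7,"claw": 2},{"tx": 0,"ty": 2.8,"tz": 0,"yaw": 7,"claw": 2},{"tx": 0,"ty": 2.8,"tz": 0,"yaw": 2,"claw": 2},{"tx": 0,"ty": 2,"tz": 0,"yaw": 0,"claw": 2}])

```text
time_s: 32.9
position: [0.4636, 0.2777, 0.1769]
tool_rot: [[-1.0, 0.021, -0.0], [0.021, 1.0, 0.0], [0.0, 0.0, -1.0]]
ft_force: [-0.2, -0.9, -1.3]
grip_width: 0.0255
gripper_force: 34.8
```

servo_tool(steps=[{"tx": 0,"ty": 1.5,"tz": 0,"yaw": 0,"claw": 2},{"tx": 0,"ty": 0,"tz": 0,"yaw": 0,"claw": 2},{"tx": 0,"ty": 0,"tz": 0,"yaw": 0,"claw": 2}])

```text
time_s: 33.2
position: [0.464, 0.2907, 0.1767]
tool_rot: [[-1.0, 0.023, -0.0], [0.023, 1.0, -0.0], [0.0, -0.0, -1.0]]
ft_force: [0.1, -0.6, -2.3]
grip_width: 0.0257
gripper_force: 34.9
```

servo_tool(steps=[{"tx": 0.2,"ty": 0.9,"tz": 0,"yaw": 0,"claw": 2},{"tx": 0.2,"ty": 0.8,"tz": -1,"yaw": 0,"claw": 2},{"tx": 0,"ty": 0,"tz": -2.5,"yaw": 0,"claw": 2},{"tx": 0,"ty": 0,"tz": -2.5,"yaw": 0,"claw": 2},{"tx": 0,"ty": 0,"tz": -2,"yaw": 0,"claw": 2},{"tx": 0,"ty": 0,"tz": -1.2,"yaw": 0,"claw": 2},{"tx": 0,"ty": 0,"tz": 0,"yaw": 0,"claw": 2},{"tx": 0,"ty": 0,"tz": 0,"yaw": 0,"claw": 2}])

```text
time_s: 34.0
position: [0.4685, 0.3083, 0.0852]
tool_rot: [[-1.0, 0.023, 0.001], [0.023, 1.0, 0.0], [-0.001, 0.0, -1.0]]
ft_force: [0.4, -0.8, -1.0]
grip_width: 0.0254
gripper_force: 34.8
```

Run:
```python
from h import *
s=env.observe(); print(s["time_s"],np.round(s["position"],4))
p,d,m=look("wrist"); P=wcloud(d,m); x=s["position"]
k=(d>0)&(P[...,2]>x[2]-.03)&(P[...,2]<x[2]+.025)&(abs(P[...,0]-x[0])<.06)&(abs(P[...,1]-x[1])<.012); q=P[k]
print(q.min(0),q.max(0))
save("w12.png",p[60:320,100:500],1.5)
```

```text
34.0 [0.4685 0.3083 0.0852]
[0.43508391 0.29632618 0.05937184] [0.48915261 0.32032497 0.10773411]
```

View pics/w12.png

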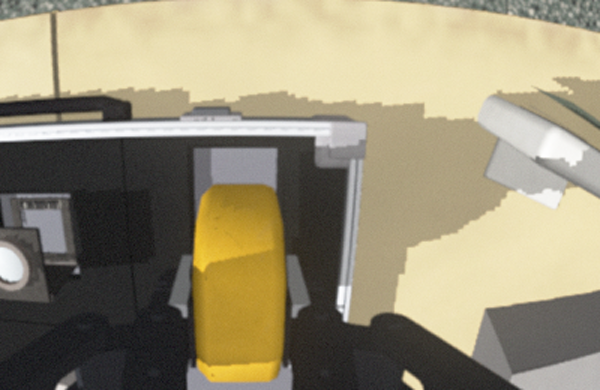

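The tape sits aligned over the slot, about 4 mm clear at each end. Lowering it.

servo_tool(steps=[{"tx": 0,"ty": 0,"tz": -1,"yaw": 0,"claw": 2},{"tx": 0,"ty": 0,"tz": -0.9,"yaw": 0,"claw": 2},{"tx": 0,"ty": 0,"tz": -0.7,"yaw": 0,"claw": 2},{"tx": 0,"ty": 0,"tz": -0.5,"yaw": 0,"claw": 2},{"tx": 0,"ty": 0,"tz": -0.2,"yaw": 0,"claw": 2},{"tx": 0,"ty": 0,"tz": 0,"yaw": 0,"claw": 2},{"tx": 0,"ty": 0,"tz": 0,"yaw": 0,"claw": 2}])

```text
time_s: 34.75
position: [0.4682, 0.3082, 0.0519]
tool_rot: [[-1.0, 0.023, 0.0], [0.023, 1.0, 0.0], [-0.0, 0.0, -1.0]]
ft_force: [-0.7, -0.8, -1.6]
grip_width: 0.0256
gripper_force: 35.0
```

servo_tool(steps=[{"tx": 0,"ty": 0,"tz": -0.05,"yaw": 0,"claw": 2},{"tx": 0,"ty": 0,"tz": -0.05,"yaw": 0,"claw": 2},{"tx": 0,"ty": 0,"tz": 0,"yaw": 0,"claw": 2}])

```text
time_s: 35.05
position: [0.4682, 0.3082, 0.0516]
tool_rot: [[-1.0, 0.023, 0.001], [0.023, 1.0, 0.0], [-0.001, 0.0, -1.0]]
ft_force: [-2.9, -0.2, 7.1]
grip_width: 0.0253
gripper_force: 35.9
```

servo_tool(steps=[{"tx": 0,"ty": 0,"tz": 0,"yaw": 0,"claw": 4.4},{"tx": 0,"ty": 0,"tz": 0,"yaw": 0,"claw": 4.4},{"tx": 0,"ty": 0,"tz": 0,"yaw": 0,"claw": 4.4},{"tx": 0,"ty": 0,"tz": 0.5,"yaw": 0,"claw": 4.4},{"tx": 0,"ty": 0,"tz": 2,"yaw": 0,"claw": 4.4},{"tx": 0,"ty": 0,"tz": 3,"yaw": 0,"claw": 4.4},{"tx": 0,"ty": 0,"tz": 3,"yaw": 0,"claw": 4.4},{"tx": 0,"ty": 0,"tz": 3,"yaw": 0,"claw": 4.4},{"tx": 0,"ty": 0,"tz": 3,"yaw": 0,"claw": 4.4},{"tx": 0,"ty": 0,"tz": 0,"yaw": 0,"claw": 4.4}])

```text
time_s: 36.05
position: [0.4693, 0.3087, 0.2001]
tool_rot: [[-1.0, 0.023, 0.007], [0.023, 1.0, 0.003], [-0.007, 0.003, -1.0]]
ft_force: [-0.6, -1.4, -0.1]
grip_width: 0.0443
gripper_force: 0.0
```

```bash
python3 -c "
from seat import *
seat('tape','weight','lens','holder')"
```

```text
36.05 [0.4693 0.3087 0.2001] 0.0443 [-1.     0.023 -0.007]
tape 1858 [0.4671 0.3081 0.0571] off mm [-5.4  0.3] [0.063 0.029 0.034] ztop [0.0687 0.0727]
weight 467 [0.5612 0.205  0.04  ] off mm [-7.4 -2.6] [0.028 0.032 0.02 ] ztop [0.0371 0.0489]
lens 1039 [0.47   0.2103 0.0542] off mm [-0.2  0.5] [0.035 0.033 0.01 ] ztop [0.0541 0.0579]
holder 1300 [0.4672 0.1107 0.0322] off mm [-0.8 -1.3] [0.053 0.053 0.006] ztop [0.0327 0.0341]
```

Tape is seated (top at 72 mm). Last is the cutter farthest right.

servo_tool(steps=[{"tx": 0,"ty": -1.5,"tz": 0,"yaw": -2,"claw": 6.5},{"tx": 0,"ty": -2.8,"tz": 0,"yaw": -5,"claw": 6.5},{"tx": 0,"ty": -2.8,"tz": 0,"yaw": -5,"claw": 6.5},{"tx": 0,"ty": -2.8,"tz": 0,"yaw": -5,"claw": 6.5},{"tx": 0,"ty": -2.8,"tz": 0,"yaw": -5,"claw": 6.5},{"tx": 0,"ty": -2.8,"tz": 0,"yaw": -5,"claw": 6.5},{"tx": 0,"ty": -2.8,"tz": 0,"yaw": -5,"claw": 6.5},{"tx": 0,"ty": -2.8,"tz": 0,"yaw": -5,"claw": 6.5},{"tx": 0,"ty": -2.8,"tz": 0,"yaw": -5,"claw": 6.5},{"tx": 0,"ty": -2.8,"tz": 0,"yaw": -5,"claw": 6.5},{"tx": 0,"ty": -2.8,"tz": 0,"yaw": -5,"claw": 6.5},{"tx": 0,"ty": -2.8,"tz": 0,"yaw": -5,"claw": 6.5},{"tx": 0,"ty": -2.8,"tz": 0,"yaw": -5,"claw": 6.5},{"tx": 0,"ty": -2.8,"tz": 0,"yaw": -5,"claw": 6.5},{"tx": 0,"ty": -2.8,"tz": 0,"yaw": -5,"claw": 6.5},{"tx": 0,"ty": -2.8,"tz": 0,"yaw": -5,"claw": 6.5},{"tx": 0,"ty": -2.8,"tz": 0,"yaw": -5,"claw": 6.5},{"tx": 0,"ty": -2.8,"tz": 0,"yaw": -5,"claw": 6.5},{"tx": 0,"ty": -2.8,"tz": 0,"yaw": -2,"claw": 6.5},{"tx": 0,"ty": -2.8,"tz": 0,"yaw": 0,"claw": 6.5}])

```text
time_s: 38.1
position: [0.4668, -0.2402, 0.1945]
tool_rot: [[0.009, 1.0, -0.002], [1.0, -0.009, 0.002], [0.002, -0.002, -1.0]]
ft_force: [0.5, 0.6, -0.0]
grip_width: 0.0652
gripper_force: 0.0
```

servo_tool(steps=[{"tx": -0.1,"ty": -2.8,"tz": 0,"yaw": 0,"claw": 6.5},{"tx": -0.2,"ty": -2.8,"tz": 0,"yaw": 0,"claw": 6.5},{"tx": -0.2,"ty": -2.8,"tz": 0,"yaw": 0,"claw": 6.5},{"tx": -0.2,"ty": -2,"tz": 0,"yaw": 0,"claw": 6.5},{"tx": 0,"ty": 0,"tz": 0,"yaw": 0,"claw": 6.5},{"tx": 0,"ty": 0,"tz": 0,"yaw": 0,"claw": 6.5}])

```text
time_s: 38.7
position: [0.4606, -0.3425, 0.1951]
tool_rot: [[0.007, 1.0, -0.001], [1.0, -0.007, 0.001], [0.001, -0.001, -1.0]]
ft_force: [1.0, 0.7, -0.4]
grip_width: 0.0649
gripper_force: 0.0
```

```bash
python3 tools.py w13.png | grep -E "^[0-9]|ztop 0.(09|10)" ; python3 -c "
from chk import *
chk('tape');chk('weight');chk('lens')
p=cv2.imread('pics/w13.png'); cv2.imwrite('pics/w13c.png',p[100:460,150:650])"
```

```text
38.7 [ 0.4606 -0.3425  0.1951] [0.0065 1.     0.0015]
[261. 199.] 5044 ztop 0.1016 topmid [ 0.4614 -0.3621  0.1001] ext [0.041 0.04 ] rect [ 461.6 -361.9] [39.2 38.9] 33.2 all [ 0.4613 -0.3541] [0.077 0.062]
tape ztop [0.0617 0.0739] n 236 topmean [0.4653 0.3097 0.0708] off mm [-7.4  0.9] tilt [ 0.01  -0.003]
weight ztop [0.0365 0.0498] n 125 topmean [0.5667 0.2102 0.0472] off mm [-1.9  1.6] tilt [-0.002 -0.113]
lens ztop [0.053  0.0579] n 125 topmean [0.4701 0.2124 0.0546] off mm [-0.5  1.6] tilt [-0.038  0.008]
```

View pics/w13c.png

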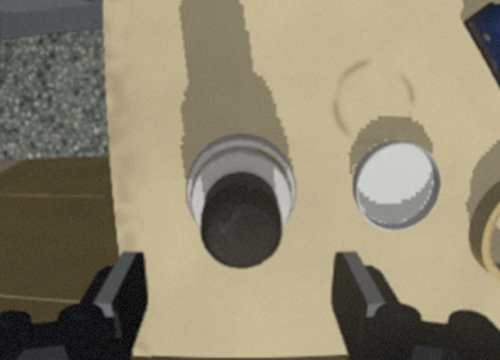

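The cutter, at crop (241,215), stands between the jaws. Descending onto the grip.

servo_tool(steps=[{"tx": 0.05,"ty": -1.0,"tz": 0,"yaw": 0,"claw": 6.5},{"tx": 0,"ty": -0.8,"tz": -1,"yaw": 0,"claw": 6.5},{"tx": 0,"ty": 0,"tz": -2.5,"yaw": 0,"claw": 6.5},{"tx": 0,"ty": 0,"tz": -2.5,"yaw": 0,"claw": 6.5},{"tx": 0,"ty": 0,"tz": -2.5,"yaw": 0,"claw": 6.5},{"tx": 0,"ty": 0,"tz": -2,"yaw": 0,"claw": 6.5},{"tx": 0,"ty": 0,"tz": -1,"yaw": 0,"claw": 6.5},{"tx": 0,"ty": 0,"tz": 0,"yaw": 0,"claw": 6.5},{"tx": 0,"ty": 0,"tz": 0,"yaw": 0,"claw": 6.5}])

```text
time_s: 39.8
position: [0.4618, -0.3613, 0.0813]
tool_rot: [[0.006, 1.0, 0.001], [1.0, -0.006, -0.001], [-0.001, 0.001, -1.0]]
ft_force: [0.0, 0.3, 0.7]
grip_width: 0.0652
gripper_force: 0.0
```

servo_tool(steps=[{"tx": 0,"ty": 0,"tz": 0,"yaw": 0,"claw": 3.5},{"tx": 0,"ty": 0,"tz": 0,"yaw": 0,"claw": 3.5},{"tx": 0,"ty": 0,"tz": 0,"yaw": 0,"claw": 3.5},{"tx": 0,"ty": 0,"tz": 0,"yaw": 0,"claw": 3.5},{"tx": 0,"ty": 0,"tz": 0,"yaw": 0,"claw": 3.5},{"tx": 0,"ty": 0,"tz": 0,"yaw": 0,"claw": 3.5}], newtons=60)

```text
time_s: 40.4
position: [0.4618, -0.3613, 0.0821]
tool_rot: [[0.006, 1.0, 0.001], [1.0, -0.006, -0.002], [-0.002, 0.001, -1.0]]
ft_force: [-1.9, 0.7, 6.3]
grip_width: 0.0433
gripper_force: 61.5
```

servo_tool(steps=[{"tx": 0,"ty": 0,"tz": 0.5,"yaw": 0,"claw": 3.5},{"tx": 0,"ty": 0,"tz": 1,"yaw": 0,"claw": 3.5},{"tx": 0,"ty": 0,"tz": 2,"yaw": 0,"claw": 3.5},{"tx": 0,"ty": 0,"tz": 2.5,"yaw": 0,"claw": 3.5},{"tx": 0,"ty": 0,"tz": 2.5,"yaw": 0,"claw": 3.5},{"tx": 0,"ty": 0,"tz": 2.5,"yaw": 0,"claw": 3.5},{"tx": 0,"ty": 0,"tz": 2.5,"yaw": 0,"claw": 3.5},{"tx": 0,"ty": 0.8,"tz": 1.5,"yaw": 0,"claw": 3.5},{"tx": 0.3,"ty": 1.6,"tz": 0.5,"yaw": 0,"claw": 3.5},{"tx": 0.4,"ty": 2.4,"tz": 0,"yaw": 0,"claw": 3.5},{"tx": 0.4,"ty": 2.5,"tz": 0,"yaw": 0,"claw": 3.5},{"tx": 0.4,"ty": 2.5,"tz": 0,"yaw": 0,"claw": 3.5},{"tx": 0.4,"ty": 2.5,"tz": 0,"yaw": 0,"claw": 3.5},{"tx": 0.4,"ty": 2.5,"tz": 0,"yaw": 0,"claw": 3.5},{"tx": 0.4,"ty": 2.5,"tz": 0,"yaw": 0,"claw": 3.5},{"tx": 0.4,"ty": 2.5,"tz": 0,"yaw": 0,"claw": 3.5},{"tx": 0.4,"ty": 2.5,"tz": 0,"yaw": 0,"claw": 3.5},{"tx": 0.4,"ty": 2.5,"tz": 0,"yaw": 0,"claw": 3.5}])

```text
time_s: 42.2
position: [0.5, -0.1107, 0.2353]
tool_rot: [[0.005, 1.0, -0.002], [1.0, -0.005, 0.001], [0.001, -0.002, -1.0]]
ft_force: [1.5, -0.3, -5.5]
grip_width: 0.0434
gripper_force: 62.0
```

servo_tool(steps=[{"tx": 0.4,"ty": 2.5,"tz": 0,"yaw": 0,"claw": 3.5},{"tx": 0.4,"ty": 2.5,"tz": 0,"yaw": 0,"claw": 3.5},{"tx": 0.4,"ty": 2.5,"tz": 0,"yaw": 0,"claw": 3.5},{"tx": 0.4,"ty": 2.5,"tz": 0,"yaw": 0,"claw": 3.5},{"tx": 0.4,"ty": 2.5,"tz": 0,"yaw": 0,"claw": 3.5},{"tx": 0.4,"ty": 2.5,"tz": 0,"yaw": 0,"claw": 3.5},{"tx": 0.4,"ty": 2.5,"tz": 0,"yaw": 0,"claw": 3.5},{"tx": 0.4,"ty": 2.5,"tz": 0,"yaw": 0,"claw": 3.5},{"tx": 0.4,"ty": 2.5,"tz": 0,"yaw": 0,"claw": 3.5},{"tx": 0.4,"ty": 2.5,"tz": 0,"yaw": 0,"claw": 3.5},{"tx": 0.4,"ty": 2.5,"tz": 0,"yaw": 0,"claw": 3.5},{"tx": 0.4,"ty": 2.5,"tz": 0,"yaw": 0,"claw": 3.5},{"tx": 0.4,"ty": 2.5,"tz": 0,"yaw": 0,"claw": 3.5},{"tx": 0.4,"ty": 2.5,"tz": 0,"yaw": 0,"claw": 3.5},{"tx": 0,"ty": 1.5,"tz": 0,"yaw": 0,"claw": 3.5},{"tx": 0,"ty": 0,"tz": 0,"yaw": 0,"claw": 3.5},{"tx": 0,"ty": 0,"tz": 0,"yaw": 0,"claw": 3.5}])

```text
time_s: 43.9
position: [0.556, 0.2521, 0.2354]
tool_rot: [[0.005, 1.0, -0.001], [1.0, -0.005, -0.001], [-0.001, -0.001, -1.0]]
ft_force: [-0.9, -0.6, -4.7]
grip_width: 0.0428
gripper_force: 62.2
```

servo_tool(steps=[{"tx": 0.45,"ty": 1.5,"tz": 0,"yaw": 0,"claw": 3.5},{"tx": 0.5,"ty": 2,"tz": 0,"yaw": 0,"claw": 3.5},{"tx": 0.5,"ty": 1.8,"tz": -1,"yaw": 0,"claw": 3.5},{"tx": 0,"ty": 0,"tz": -2,"yaw": 0,"claw": 3.5},{"tx": 0,"ty": 0,"tz": -2.5,"yaw": 0,"claw": 3.5},{"tx": 0,"ty": 0,"tz": -2.5,"yaw": 0,"claw": 3.5},{"tx": 0,"ty": 0,"tz": -2,"yaw": 0,"claw": 3.5},{"tx": 0,"ty": 0,"tz": -1,"yaw": 0,"claw": 3.5},{"tx": 0,"ty": 0,"tz": 0,"yaw": 0,"claw": 3.5},{"tx": 0,"ty": 0,"tz": 0,"yaw": 0,"claw": 3.5}])

```text
time_s: 44.9
position: [0.5715, 0.3052, 0.1266]
tool_rot: [[0.006, 1.0, 0.001], [1.0, -0.006, 0.0], [0.0, 0.001, -1.0]]
ft_force: [0.7, -0.2, -4.5]
grip_width: 0.0433
gripper_force: 62.4
```

Run:
```python
from h import *
s=env.observe(); x=np.array(s["position"]); print(s["time_s"],x.round(4))
p,d,m=look("wrist"); P=wcloud(d,m); 
k=(d>0)&(P[...,2]>x[2]-.09)&(P[...,2]<x[2]-.035)&(np.hypot(P[...,0]-x[0],P[...,1]-x[1])<.046); q=P[k]
print("base",len(q),q.min(0).round(4),q.max(0).round(4),((q.min(0)+q.max(0))/2).round(4))
save("w14.png",p[60:320,60:460],1.5)
```

```text
44.9 [0.5715 0.3052 0.1266]
base 5185 [0.5322 0.2966 0.0451] [0.6098 0.3435 0.0909] [0.571  0.3201 0.068 ]
```

View pics/w14.png

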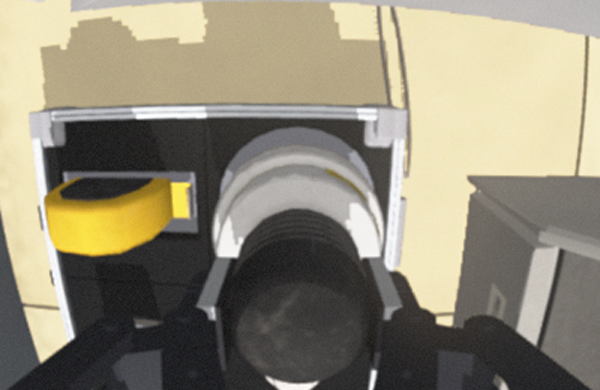

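The cutter hangs upright over its circle, base centre within 1–2 mm, and the tape lies in its slot at (120,205). Lowering the cutter.

servo_tool(steps=[{"tx": -0.05,"ty": 0.1,"tz": -0.9,"yaw": 0,"claw": 3.5},{"tx": 0,"ty": 0,"tz": -0.8,"yaw": 0,"claw": 3.5},{"tx": 0,"ty": 0,"tz": -0.6,"yaw": 0,"claw": 3.5},{"tx": 0,"ty": 0,"tz": -0.4,"yaw": 0,"claw": 3.5},{"tx": 0,"ty": 0,"tz": -0.2,"yaw": 0,"claw": 3.5},{"tx": 0,"ty": 0,"tz": 0,"yaw": 0,"claw": 3.5},{"tx": 0,"ty": 0,"tz": 0,"yaw": 0,"claw": 3.5}])

```text
time_s: 45.65
position: [0.5707, 0.3062, 0.097]
tool_rot: [[0.005, 1.0, 0.001], [1.0, -0.005, 0.0], [0.0, 0.001, -1.0]]
ft_force: [0.1, 0.7, -5.6]
grip_width: 0.0433
gripper_force: 62.4
```

servo_tool(steps=[{"tx": 0,"ty": 0,"tz": -0.05,"yaw": 0,"claw": 3.5},{"tx": 0,"ty": 0,"tz": -0.05,"yaw": 0,"claw": 3.5},{"tx": 0,"ty": 0,"tz": 0,"yaw": 0,"claw": 3.5}])

```text
time_s: 45.95
position: [0.5707, 0.3062, 0.0962]
tool_rot: [[0.005, 1.0, 0.001], [1.0, -0.005, 0.0], [0.0, 0.001, -1.0]]
ft_force: [-1.1, 0.2, -0.8]
grip_width: 0.0425
gripper_force: 62.8
```

Contact has begun (5 N of the 6 N weight is supported). Releasing, rising and moving back.

servo_tool(steps=[{"tx": 0,"ty": 0,"tz": 0,"yaw": 0,"claw": 6.5},{"tx": 0,"ty": 0,"tz": 0,"yaw": 0,"claw": 6.5},{"tx": 0,"ty": 0,"tz": 0,"yaw": 0,"claw": 6.5},{"tx": 0,"ty": 0,"tz": 0,"yaw": 0,"claw": 6.5},{"tx": 0,"ty": 0,"tz": 1,"yaw": 0,"claw": 6.5},{"tx": 0,"ty": 0,"tz": 2,"yaw": 0,"claw": 6.5},{"tx": 0,"ty": 0,"tz": 2.5,"yaw": 0,"claw": 6.5},{"tx": 0,"ty": 0,"tz": 2.5,"yaw": 0,"claw": 6.5},{"tx": 0,"ty": 0,"tz": 2.5,"yaw": 0,"claw": 6.5},{"tx": 0,"ty": 0,"tz": 2.5,"yaw": 0,"claw": 6.5},{"tx": 0,"ty": 0,"tz": 2.5,"yaw": 0,"claw": 6.5},{"tx": 0,"ty": -2.5,"tz": 0,"yaw": 0,"claw": 6.5},{"tx": -1,"ty": -2.5,"tz": 0,"yaw": 0,"claw": 6.5},{"tx": -1.5,"ty": -2.5,"tz": 0,"yaw": 0,"claw": 6.5},{"tx": -1.5,"ty": -2.5,"tz": 0,"yaw": 0,"claw": 6.5},{"tx": -1.5,"ty": -2.5,"tz": 0,"yaw": 0,"claw": 6.5},{"tx": -1.5,"ty": -2.5,"tz": 0,"yaw": 0,"claw": 6.5},{"tx": 0,"ty": 0,"tz": 0,"yaw": 0,"claw": 6.5},{"tx": 0,"ty": 0,"tz": 0,"yaw": 0,"claw": 6.5}])

```text
time_s: 47.85
position: [0.5007, 0.156, 0.2518]
tool_rot: [[0.006, 1.0, 0.002], [1.0, -0.006, 0.0], [0.0, 0.002, -1.0]]
ft_force: [0.1, 0.5, -0.2]
grip_width: 0.065
gripper_force: 0.0
```

```bash
python3 -c "
from seat import *
p=seat('cutter','tape','weight','lens','holder'); save('w15.png',p[20:320,60:460],1.5)
from chk import chk
chk('cutter');chk('weight')"
```

```text
47.85 [0.5007 0.156  0.2518] 0.065 [0.006 1.    0.   ]
cutter 3282 [0.5695 0.3038 0.081 ] off mm [-1. -2.] [0.068 0.066 0.072] ztop [0.1068 0.1155]
tape 1572 [0.468 0.307 0.057] off mm [-4.5 -0.8] [0.063 0.029 0.034] ztop [0.0672 0.0726]
weight 887 [0.5676 0.208  0.0401] off mm [-1.   0.4] [0.039 0.039 0.02 ] ztop [0.0373 0.0493]
lens 945 [0.4701 0.2107 0.0551] off mm [-0.1  0.9] [0.034 0.033 0.007] ztop [0.054  0.0579]
holder 1382 [0.4667 0.1108 0.0322] off mm [-1.3 -1.2] [0.052 0.052 0.006] ztop [0.0329 0.0343]Traceback (most recent call last):
  File "<string>", line 5, in <module>
    chk('cutter');chk('weight')
    ~~~^^^^^^^^^^
  File "chk.py", line 8, in chk
    q=P[k]; t=q[q[:,2]>np.percentile(q[:,2],97)-.006]
                       ~~~~~~~~~~~~~^^^^^^^^^^^
    return _quantile_unchecked(
        a, q, axis, out, overwrite_input, method, keepdims, weights)
    return _ureduce(a,
                    func=_quantile_ureduce_func,
    ...<5 lines>...
                    overwrite_input=overwrite_input,
                    method=method)
    r = func(a, **kwargs)
    result = _quantile(arr,
                       quantiles=q,
    ...<2 lines>...
                       out=out,
                       weights=wgt)
    slices_having_nans = np.isnan(arr[-1, ...])
                                  ~~~^^^^^^^^^
IndexError: index -1 is out of bounds for axis 0 with size 0
```

View pics/w15.png

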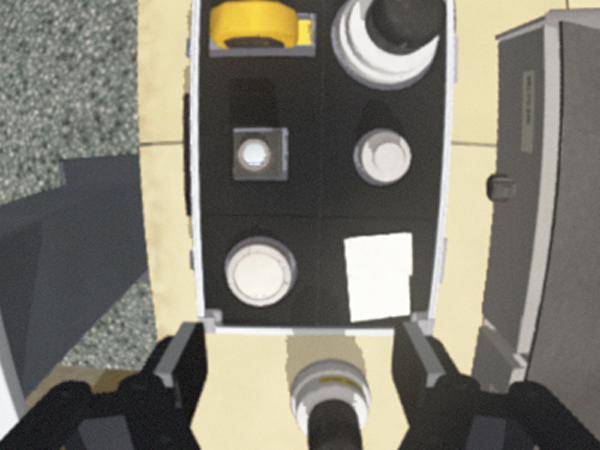

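All five are in their cut-outs: tape (255,25), cutter (385,45), lens (257,153), weight (382,157), holder (260,270). Their top heights are 115, 73, 49, 58 and 34 mm for cutter, tape, weight, lens and holder, as expected for seated tools. The gripper is clear, so I'm handing in.

```bash
python3 -c "
from rig import env
print(env.close_job())"
```

```text
the job is handed in; nothing more can be done
None
```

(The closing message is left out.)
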